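Hang the rinsed dip basket up to drip over its tray

TASK

Hang the rinsed wire basket up to drip dry: take the S-hook off the front bar of the Petri-dish drainer and hook it over the rail under the wire shelf, above the drip tray; once the hook hangs there by itself, hang the basket by its tall handle in the hook's lower curl, so that it hangs still and free over the tray. Leave the stack of dishes, the brown bottle and the sample jar where they stand.

Things in the scene. Friction and masses are not known exactly. Their poses are not given: they have to be found in the camera images.
- rail_mid (a point): Middle of the hanging rail's axis, under the front of a fixed steel wire shelf: bare steel tube, 16 mm in diameter, 380 mm long along y, axis 345 mm above the bench. z is up, x points away from the robot. It is open from the robot's side, below the shelf.
- rack: The fixed wire shelf with the rail. Origin on the bench under the rail's middle, axes as the rail's. Its wires lie over the rail, 434 to 448 mm above the bench (front edge from 421 mm), from x = -24 to 174 mm along the rail's whole length: no room for a gripper straight above the rail. 20 mm posts stand at y = -190 and 190 mm, x = 0 and 150 mm.
- drip_tray: Shallow white plastic tray fixed on the bench below the rail: 150 mm (x) by 200 mm (y), 16 mm high. Origin: centre of its underside. The rail passes over the middle of its 150 mm side, within 10 mm; its place along the rail varies.
- drainer_bar (a point): Middle of the front top bar of the fixed steel-wire drainer with glass Petri dishes on edge: rod 8 mm in diameter, 200 mm long along y, axis 200 mm above the bench. x points to the drainer's back; the dishes begin 40 mm behind the bar. Its ends (y = -100 and 100 mm) are held by legs that slant down and back. Open in front of and below the bar.
- hook_mid (a point): Centre (and centre of mass) of the loose S-hook, 70 g: flat steel strip, 12 mm wide (y), 3 mm thick, bent to an S in the x-z plane, 162 mm tall, 38 mm across x; z up as it hangs. The straight stem runs through here from x = -17, z = 57 mm to x = 17, z = -57 mm. It starts hung on the drainer's front bar, centre 74 mm below the bar's axis; on the rail, 70 mm below the rail's axis.
- hook_upper (a point): Centre of the S-hook's upper curl, 62 mm above its middle; inner radius 16 mm. From the stem on the -x side it goes over the top to its tip at x = 17 mm, level with this point; it opens downward. Hung on the rail, this point is 8 mm below the rail's axis. The hook can swing about the bar or rail it hangs on.
- hook_lower (a point): Centre of the S-hook's lower curl, 62 mm below its middle; inner radius 16 mm. From the stem on the +x side it goes under to its tip at x = -17 mm, level with this point; it opens upward. The basket's bar seats here, its axis 13 mm below this point (75 mm below the hook's middle).
- basket_mid (a point): Centre of the loose steel-wire dip basket, 77 mm above its underside, about 150 g: round cup 69 mm across, 40 mm high, with a tall rigid handle in the y-z plane: two upright 6 mm rods at y = -18 and 18 mm (42 mm over both, 30 mm between), straight from 27 mm below to 77 mm above this point, joined by a bar on top. Stands upright on the bench; half a turn looks the same.
- bail_bar (a point): Middle of the bar on top of the basket's handle: 6 mm rod along y, axis 155 mm above the basket's underside.
- dish_stack: Bystander: loose stack of three glass Petri dishes on the bench, 91 mm across, 48 mm high. Origin: centre of its underside.
- amber_bottle: Bystander: brown glass bottle on the bench, 66 mm across, 130 mm high. Origin: centre of its underside.
- sample_jar: Bystander: small glass jar with a white cap on the bench, 56 mm across, 70 mm high. Origin: centre of its underside.
Things that resemble listed ones, but are neither listed nor needed, are in the scene too. Of the things that look like the part that bears basket_mid, the smallest one is meant.

How it is judged:
By the outcome, as a careful person would: the job done as asked, in the order asked, and still so for the second after the job is handed in, with the robot touching nothing.
It also fails if it takes over 72 s, if anything falls off the work surface, if the arm or the gripper's body presses on something with over 40 N, if the wrist force passes 120 N, or if a joint passes its speed limit or range.

ROBOT

A 7-joint arm with a two-finger parallel gripper is mounted at the origin on the work surface. World frame = base frame: x ahead of the robot, y to its left, z up, the work surface at z = 0. Lengths are in mm, angles in degrees, forces in N, time in s.
With the tool pointing down it reaches from about 400 to 925 mm from the base axis. Payload 5.6 kg.
Tool frame: the origin (TCP) lies at the very end of the fingers, on their centre line; the grasp point (between the pads) lies 19 mm behind it (env.grip_point_offset is the distance from the TCP to the grasp point, in mm); z points along the fingers, y is the direction in which the jaws open and shut (so a half turn about z gives the same grasp; the last joint's range is limited). The gripper opens to 85 mm and grips with 20 to 120 N. Pads are 22 mm wide; open, the fingers measure 114 mm over their backs; the gripper's body (76 mm by 85 mm) begins 54 mm behind the grasp point. The pads swing forward as they close: fully open they stand 13 mm farther back than shut.
Start: joints at [-78.896, 26.786, -0.665, 91.828, 0.344, 61.387, -3.226], TCP at [152.526, 631.858, 231.29] pointing down, gripper open.
Joint ranges: [-144.91, 144.91], [-17.63, 115.5], [-89.93, 88.59], [15.96, 139.68], [-74.01, 254.01], [8.47, 105.57], [-167.45, 167.45]. Speed limits (degrees/s): [147.25, 147.25, 180, 180, 180, 180, 180].

INTERFACE

Orientations are given as [roll, pitch, yaw] about the fixed x, y, z axes, in that order (R = Rz(yaw) Ry(pitch) Rx(roll)).
In Python, from bench import env gives the robot as it stands. The module is installed in compiled form; this text tells all that it offers.
- The arm moves only by the tool step_arm, never from a script. Its argument "rows" is a list of rows, each an object of numbers: "x", "y", "z": the shift along the tool's x, y, z normalised to -1 to 1, where 1 is 0.25 m; "ax", "ay", "az": the turn, a rotation vector about the tool's x, y, z normalised to -1 to 1, where 1 is 60 degrees. A call has 1 to 12 rows; each row is the pose to reach, as a shift and turn from the pose measured when the call began, along the tool's axes at that moment; what a row does not reach only later rows make up. A row lasts 1/8 s, in which the tool goes at most 62.5 mm and 10.7 degrees, less where a joint would pass 70% of its speed; a pose out of reach is approached as far as the arm can. A call with a number of a shift or a turn outside -1 to 1 is refused whole. A call with a gripper value outside its range is refused whole. "jaw" is the gripper's target within -1 to 1 (shut at 1, half-way at 0, fully open at -1), set as the call begins (left out, the last holds). The fingers move at their own pace and stop on an object; the grip force is fixed at half the most. Time passes only in rows, so rows that repeat a pose let the fingers close. It gives the time, the measured TCP pose, the force and the opening at its end, in the units of the state.
- env.read_state(): the state, without advancing time (a new reading comes with each control period).
- env.get_image(name): name is "side" or "top"; returns the picture (384x512x3 uint8, blue, green, red); there is no depth.
- env.camera_params(name): a dict with "K" (3x3 intrinsics, pixels), "R" (3x3) and "t" (3): a world point X has camera coordinates R X + t. Camera axes: x right, y down, z forward; pixel columns grow to the right and rows downward; lengths in mm; the calibration is good to about 2 mm. A picture is of the moment at which its call begins. camera_params takes no time and is no camera call.
- env.sign_off(): hands the job in, once; it reports no verdict.
Trained networks look in the newest picture that a camera, given by its name, has taken for a name from the list of things; names that differ only in an ending like _2 or _b are one class to them, and where a whole thing is asked for, a point or a joint stands for the part that bears it (a point fixed in the world has none). Each returns a list of dicts, best first, with "p" (0 to 1); they miss things now and then, are a little off and sometimes report something else, mostly with a low value. They report only what shows in the picture. A call takes as long as a camera call. They do not tell look-alikes from the thing itself.
- env.search_frame(camera, label): "position" ([x, y, z] in mm, in world coordinates, good to about 4 mm: the middle of the surface that is visible of it).
- env.silhouettes(camera, label): "pixels" (384x512 bool, what is visible of it).
The state is a dict: "t": time; "q": joint angles; "qvel": joint speeds; "joint_torque": joint torques, N m; "eef_pos": TCP position; "ee_rot": TCP orientation; "force": force on the tool from outside, world axes, zero at the start; "wrist_torque": the same for the moment, N m; "width": opening from 0.0 (shut) to 1.0 (fully open).
Only numpy, scipy, OpenCV 4.12 (cv2) and the standard library are available. Lean on these libraries where they do the work, as an engineer would, in place of code of your own. Each camera call takes 0.05 s, during which the arm holds its last target. There are 200 camera calls.

## Working session

There is one attempt and no reset: what is moved stays moved. The work goes in short steps, Python scripts to look and compute and a tool call to move; the robot and the scene stay as the last step left them, time stands still between calls to the robot, and variables do not carry over. Pictures are saved under pics/ and viewed, on a budget of 10 in all, crops included, one or two more only if the job needs it, and the job is handed in when it is done.

Besides the shell and the picture viewer there is one more tool, called by a JSON object that holds its "fn" and its "kwargs". step_arm: Moves the arm, as the interface text tells. Scaled input: -1 to 1 covers 0.25 m each way for a shift and 60 degrees each way for a turn. Its arguments: {"type":"object","properties":{"rows":{"type":"array","items":{"type":"object","properties":{"x":{"type":"number","minimum":-1,"maximum":1},"y":{"type":"number","minimum":-1,"maximum":1},"z":{"type":"number","minimum":-1,"maximum":1},"ax":{"type":"number","minimum":-1,"maximum":1},"ay":{"type":"number","minimum":-1,"maximum":1},"az":{"type":"number","minimum":-1,"maximum":1}}}},"jaw":{"type":"number"}},"required":["rows"]}

```bash
mkdir -p pics
python3 - <<'E'
from bench import env
import cv2,numpy as np
s=env.read_state();print({k:np.round(v,2).tolist() for k,v in s.items()})
ims=[]
for c in("side","top"):
    im=env.get_image(c);cv2.imwrite(f"pics/{c}0.png",im)
    p=env.camera_params(c);print(c,np.round(p["K"],1).tolist(),np.round(p["R"],3).tolist(),np.round(p["t"],1).tolist())
    for l in("rail_mid","rack","drip_tray","drainer_bar","hook_mid","hook_upper","hook_lower","basket_mid","bail_bar","dish_stack","amber_bottle","sample_jar"):
        print(c,l,[(np.round(d["position"]).tolist(),round(d["p"],2)) for d in env.search_frame(c,l)[:4]])
E
```

```text
{'t': 0.0, 'q': [-78.9, 26.84, -0.67, 91.88, 0.34, 61.39, -3.23], 'qvel': [0.03, 0.01, -0.03, -0.07, 0.03, -0.1, 0.02], 'joint_torque': [-0.0, -53.24, 0.02, -25.13, 0.01, 0.01, 0.0], 'eef_pos': [152.41, 631.32, 230.35], 'ee_rot': [-179.9, 0.01, 166.43], 'force': [0.64, 0.96, -0.42], 'wrist_torque': [0.02, -0.01, -0.08], 'width': 1.0}
side [[399.5, 0.0, 250.3], [0.0, 399.5, 192.8], [0.0, 0.0, 1.0]] [[0.846, -0.534, -0.018], [-0.284, -0.421, -0.862], [0.452, 0.734, -0.507]] [-510.0, 301.3, 970.6]
side rail_mid [([726.0, -84.0, 348.0], 0.9)]
side rack [([727.0, -84.0, 353.0], 0.66)]
side drip_tray [([684.0, -12.0, 6.0], 0.84)]
side drainer_bar [([571.0, 270.0, 106.0], 0.79)]
side hook_mid [([518.0, 373.0, 142.0], 0.52)]
side hook_upper [([515.0, 373.0, 142.0], 0.58)]
side hook_lower [([512.0, 367.0, 138.0], 0.67)]
side basket_mid [([646.0, -369.0, 32.0], 0.91), ([550.0, -497.0, 34.0], 0.84), ([512.0, -350.0, 25.0], 0.55)]
side bail_bar [([552.0, -500.0, 33.0], 0.88), ([511.0, -350.0, 22.0], 0.65), ([649.0, -371.0, 33.0], 0.64)]
side dish_stack [([458.0, -12.0, 45.0], 0.56)]
side amber_b
[... 272 characters left out ...]
2.3]
top rail_mid [([756.0, 26.0, 441.0], 0.76)]
top rack [([763.0, 31.0, 449.0], 0.6)]
top drip_tray [([687.0, -5.0, 5.0], 0.71)]
top drainer_bar [([583.0, 339.0, 111.0], 0.82)]
top hook_mid [([760.0, 33.0, 447.0], 0.52), ([511.0, 376.0, 177.0], 0.49)]
top hook_upper []
top hook_lower []
top basket_mid [([660.0, -370.0, 5.0], 0.82), ([510.0, -355.0, 8.0], 0.8), ([556.0, -498.0, 15.0], 0.76), ([448.0, 152.0, 69.0], 0.72)]
top bail_bar [([508.0, -351.0, 6.0], 0.83), ([557.0, -500.0, 18.0], 0.75), ([660.0, -370.0, 4.0], 0.6), ([586.0, 339.0, 114.0], 0.6)]
top dish_stack [([476.0, -11.0, 46.0], 0.78)]
top amber_bottle [([428.0, -134.0, 96.0], 0.68)]
top sample_jar [([446.0, 151.0, 69.0], 0.55)]
```

View pics/side0.png

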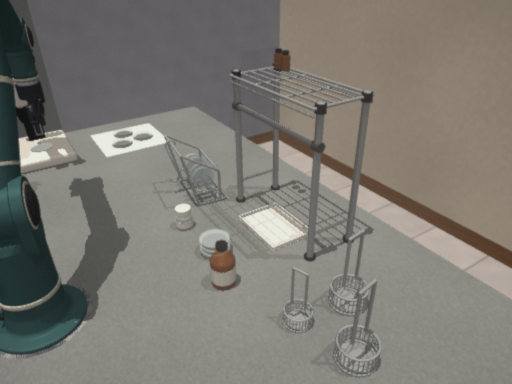

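View pics/top0.png

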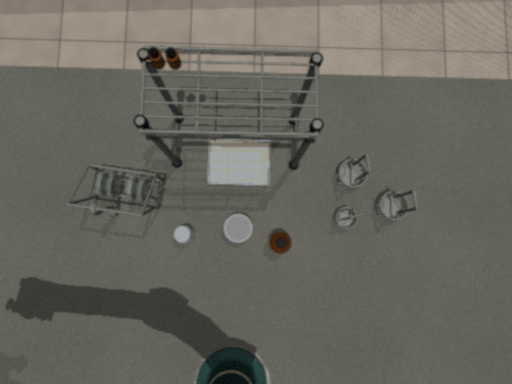

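Run:
```python
import cv2,numpy as np
s=cv2.imread("pics/side0.png");t=cv2.imread("pics/top0.png")
def c(im,x,y,w=100,h=75):return cv2.resize(im[y:y+h,x:x+w],(400,300),interpolation=cv2.INTER_CUBIC)
m=np.vstack([np.hstack([c(s,150,130),c(t,65,150)]),np.hstack([c(s,260,262),c(t,325,180)])])
m=cv2.convertScaleAbs(m,alpha=1.5)
cv2.imwrite("pics/m1.png",m)
```

```text
(no output)
```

View pics/m1.png

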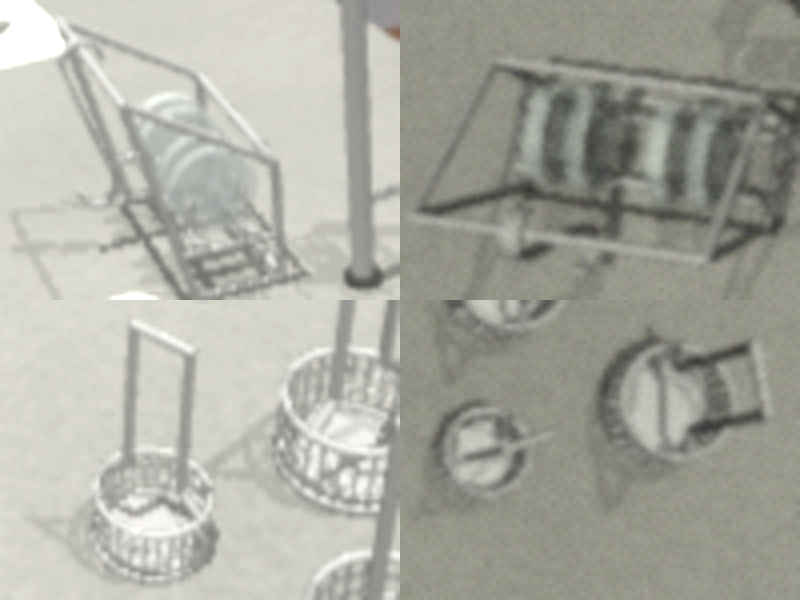

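```bash
cat > h.py <<'E'
from bench import env
import numpy as np
P={c:env.camera_params(c) for c in("side","top")}
def ray(c,u,v):
    p=P[c];R=np.array(p["R"]);d=R.T@np.linalg.inv(p["K"])@[u,v,1.];return -R.T@np.array(p["t"]),d/np.linalg.norm(d)
def tri(a,b):
    (o1,d1),(o2,d2)=ray("side",*a),ray("top",*b)
    s=np.linalg.lstsq(np.c_[d1,-d2],o2-o1,rcond=None)[0]
    p,q=o1+s[0]*d1,o2+s[1]*d2;return (p+q)/2,np.linalg.norm(p-q)
def atz(c,u,v,z):
    o,d=ray(c,u,v);return o+d*(z-o[2])/d[2]
def proj(c,X):
    p=P[c];x=np.array(p["K"])@(np.array(p["R"])@X+p["t"]);return x[:2]/x[2]
E
python3 - <<'E'
from h import *
np.set_printoptions(precision=1,suppress=True)
S=lambda x0,y0,u,v:(x0+(u+.5)/4-.5,y0+(v+.5)/4-.5)
s1=lambda u,v:S(150,130,u,v);t1=lambda u,v:S(65,150,u-400,v)
s2=lambda u,v:S(260,262,u,v-300);t2=lambda u,v:S(325,180,u-400,v-300)
for n,a,b in(("barL",s1(65,25),t1(415,212)),("barR",s1(127,105),t1(710,258)),("backL",s1(200,75),t1(500,62)),("backR",s1(275,162),t1(765,100)),("hooktop",s1(80,45),t1(510,225)),
 ("bailfar",s2(135,323),t2(550,434)),("bailnear",s2(190,350),t2(500,445))):
    print(n,*tri(a,b),"topz200",atz("top",*b,200))
print("bail z155 side",atz("side",*s2(135,323),155),atz("side",*s2(192,350),155))
print("bail z155 top",atz("top",*t2(550,434),155),atz("top",*t2(500,445),155))
print("cup rim z40 top",atz("top",*t2(484,449),40), "hook low side x?")
# rail ends: side (236,105)->(320,146); at z345
print("rail",atz("side",236,105,345),atz("side",319,146,345))
print("rail ends top rows", atz("top",140,131,345),atz("top",317,136,345),"shelf",atz("top",140,121,440),atz("top",317,125,440))
print("tray",[atz("top",*p,16) for p in((208,141),(270,141),(269,186),(209,185))])
E
```

```text
barL [528.7 446.8 195.4] 1.4283030547471995 topz200 [527.6 445.  200. ]
barR [500.7 244.8 202. ] 1.7221988418258638 topz200 [500.1 245.7 200. ]
backL [646.4 425.2 124.4] 1.2974419620881243 topz200 [631.6 395.1 200. ]
backR [622.7 232.1 121. ] 1.1950923920473968 topz200 [609.  213.8 200. ]
hooktop [518.8 380.8 201.6] 2.3019807405833115 topz200 [520.  380.9 200. ]
bailfar [ 505.2 -354.5  175.2] 23.62132110480535 topz200 [ 513.5 -353.6  200. ]
bailnear [ 521.7 -343.8  133.9] 27.70933501894022 topz200 [ 505.4 -319.   200. ]
bail z155 side [ 508.1 -333.   155. ] [ 520.3 -367.   155. ]
bail z155 top [ 517.  -366.6  155. ] [ 508.5 -330.6  155. ]
cup rim z40 top [ 513.3 -347.3   40. ] hook low side x?
rail [685.2 202.9 345. ] [ 690.9 -185.5  345. ]
rail ends top rows [690.3 222.7 345. ] [ 687.9 -204.4  345. ] shelf [686.2 197.2 440. ] [ 686.4 -187.9  440. ]
tray [array([753.6,  93.9,  16. ]), array([ 758.2, -107.7,   16. ]), array([ 609.9, -106.3,   16. ]), array([609.3,  86.2,  16. ])]
```

```bash
cat >> h.py <<'E'
from scipy.spatial.transform import Rotation as Ro
def tool(h,th):
    h,th=np.radians([h,th]);y=np.array([-np.sin(h),np.cos(h),0]);z=np.array([np.sin(th)*np.cos(h),np.sin(th)*np.sin(h),-np.cos(th)])
    return np.c_[np.cross(y,z),y,z]
def go(G,h,th,back=0):
    """row that brings grasp point to G (minus back along the tool axis), heading h, tilt th from vertical"""
    s=env.read_state();R0=Ro.from_euler("xyz",s["ee_rot"],degrees=True).as_matrix();R=tool(h,th)
    p=np.array(G)+R[:,2]*(19-back)
    sh=R0.T@(p-s["eef_pos"])/250;rv=np.degrees(Ro.from_matrix(R0.T@R).as_rotvec())/60
    print("row x %.3f y %.3f z %.3f ax %.3f ay %.3f az %.3f"%(*sh,*rv),"mm %.0f deg %.0f"%(250*np.linalg.norm(sh),60*np.linalg.norm(rv)))
def st():
    s=env.read_state();R0=Ro.from_euler("xyz",s["ee_rot"],degrees=True).as_matrix();z=R0[:,2]
    print("t %.2f"%s["t"],"q",np.round(s["q"],1),"tcp",np.round(s["eef_pos"],1),"G",np.round(np.array(s["eef_pos"])-19*z,1),"head %.1f tilt %.1f"%(np.degrees(np.arctan2(-R0[0,1],R0[1,1])),np.degrees(np.arccos(-z[2]))),"F",np.round(s["force"],1),"w %.3f"%s["width"])
E
python3 - <<'E'
from h import *
print(env.grip_point_offset);st();go([526,380,101],-8,45,140)
E
```

```text
18.700000000000003
t 1.30 q [-78.9  26.8  -0.7  91.8   0.3  61.4  -3.2] tcp [152.5 631.9 231.3] G [152.5 631.9 250.3] head -13.6 tilt 0.0 F [-0.9  0.1  0. ] w 1.000
row x -1.348 y -0.662 z 0.179 ax -0.036 ay -0.749 az -0.088 mm 378 deg 45
```

{"fn": "step_arm", "kwargs": {"rows": [{"x": -0.7,"y": -0.33,"z": 0,"ay": -0.35,"az": -0.04},{"x": -0.7,"y": -0.33,"z": 0,"ay": -0.35,"az": -0.04},{"x": -0.7,"y": -0.33,"z": 0,"ay": -0.35,"az": -0.04},{"x": -0.7,"y": -0.33,"z": 0,"ay": -0.35,"az": -0.04},{"x": -0.7,"y": -0.33,"z": 0,"ay": -0.35,"az": -0.04},{"x": -0.7,"y": -0.33,"z": 0,"ay": -0.35,"az": -0.04}], "jaw": 0}}

```text
invalid input
```

Run:
```python
from h import *
st();go([526,380,101],-8,45,140)
```

```text
t 1.30 q [-78.9  26.8  -0.7  91.8   0.3  61.4  -3.2] tcp [152.5 631.9 231.3] G [152.5 631.9 250.3] head -13.6 tilt 0.0 F [-0.9  0.1  0. ] w 1.000
row x -1.348 y -0.662 z 0.179 ax -0.036 ay -0.749 az -0.088 mm 378 deg 45
```

{"fn": "step_arm", "kwargs": {"rows": [{"x": -0.7,"y": -0.33,"z": 0,"ax": -0.02,"ay": -0.35,"az": -0.04},{"x": -0.7,"y": -0.33,"z": 0,"ax": -0.02,"ay": -0.35,"az": -0.04},{"x": -0.7,"y": -0.33,"z": 0,"ax": -0.02,"ay": -0.35,"az": -0.04},{"x": -0.7,"y": -0.33,"z": 0,"ax": -0.02,"ay": -0.35,"az": -0.04},{"x": -0.7,"y": -0.33,"z": 0,"ax": -0.02,"ay": -0.35,"az": -0.04}], "jaw": 0}}

```text
t: 1.92
eef_pos: [303.5, 510.7, 231.7]
ee_rot: [179.1, 21.0, 168.6]
force: [-1.3, 0.0, 0.4]
width: 0.5
```

Run:
```python
from h import *
st();go([526,380,101],-8,45,140)
```

```text
t 1.93 q [-80.6  19.5   8.9 106.   22.4  53.5  -6.7] tcp [303.5 510.7 231.7] G [296.8 511.8 249.4] head -11.1 tilt 21.0 F [-1.3  0.   0.4] w 0.500
row x -0.527 y -0.363 z 0.390 ax -0.017 ay -0.400 az -0.051 mm 187 deg 24
```

{"fn": "step_arm", "kwargs": {"rows": [{"x": -0.53,"y": -0.36,"z": 0.39,"ax": -0.02,"ay": -0.4,"az": -0.05},{"x": -0.53,"y": -0.36,"z": 0.39,"ax": -0.02,"ay": -0.4,"az": -0.05},{"x": -0.53,"y": -0.36,"z": 0.39,"ax": -0.02,"ay": -0.4,"az": -0.05},{"x": -0.53,"y": -0.36,"z": 0.39,"ax": -0.02,"ay": -0.4,"az": -0.05},{"x": -0.53,"y": -0.36,"z": 0.39,"ax": -0.02,"ay": -0.4,"az": -0.05}]}}

```text
t: 2.55
eef_pos: [441.3, 394.4, 186.8]
ee_rot: [179.7, 45.0, 171.9]
force: [-0.3, 0.1, 1.0]
width: 0.499
```

Run:
```python
from h import *
import cv2
st();go([526,380,101],-8,45,0)
s=env.get_image("side");t=env.get_image("top")
def c(im,x,y,w=100,h=75):return cv2.resize(im[y:y+h,x:x+w],(400,300),interpolation=cv2.INTER_CUBIC)
cv2.imwrite("pics/m2.png",cv2.convertScaleAbs(np.hstack([c(s,140,120),c(t,65,150)]),alpha=1.5))
```

```text
t 2.55 q [-86.1  23.1  23.6 122.7  62.   38.7 -34.3] tcp [441.3 394.4 186.8] G [428.  396.2 200.2] head -7.8 tilt 45.0 F [-0.3  0.1  1. ] w 0.499
row x -0.000 y -0.013 z 0.561 ax 0.005 ay -0.000 az -0.001 mm 140 deg 0
```

View pics/m2.png

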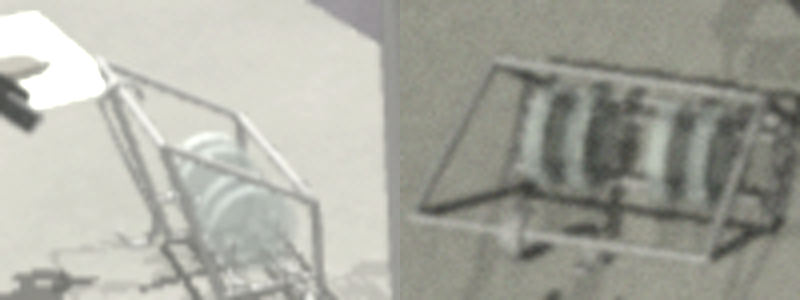

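Run:
```python
from h import *
import cv2
s=env.get_image("side")
M=env.silhouettes("side","hook_mid")
for m in M[:2]:
    ys,xs=np.nonzero(m["pixels"]);print(round(m["p"],2),xs.min(),xs.max(),ys.min(),ys.max())
ex=np.array([.99,-.136,0])
C=np.array([519,381,126.])
im=cv2.resize(s[120:210,140:240],(800,720),interpolation=cv2.INTER_CUBIC)[:600]
a=np.linspace(0,np.pi,20)
pts=[C+ex*(17.5*np.cos(t))+[0,0,62+17.5*np.sin(t)] for t in a]+[C+ex*(17.5*np.cos(t))+[0,0,-62-17.5*np.sin(t)] for t in a]
q=[((proj("side",p)-[140,120]+.5)*8).astype(int) for p in pts]
cv2.polylines(im,[np.array(q)],False,(0,0,255),1)
cv2.imwrite("pics/m3.png",cv2.convertScaleAbs(im,alpha=1.4))
```

```text
0.47 173 178 177 181
```

View pics/m3.png

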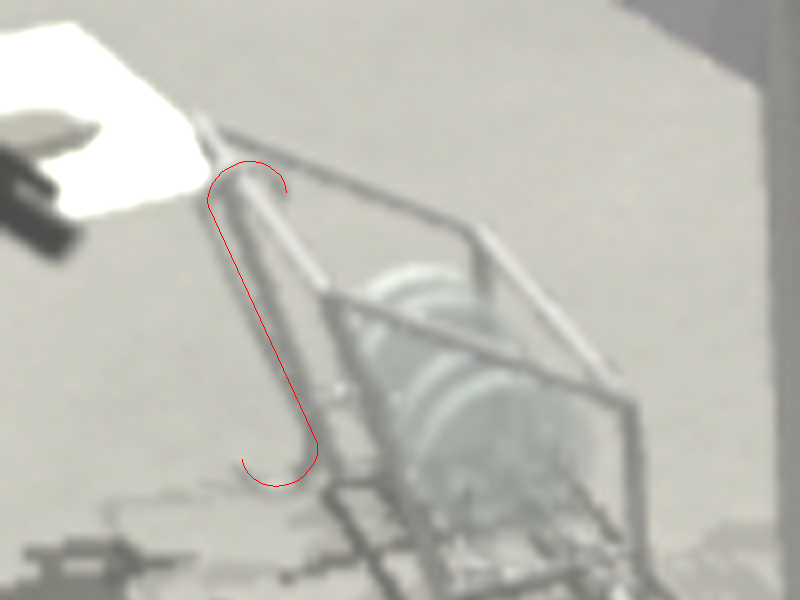

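{"fn": "step_arm", "kwargs": {"rows": [{"x": 0,"y": 0,"z": 0.28,"ax": 0,"ay": 0,"az": 0},{"x": 0,"y": 0,"z": 0.28,"ax": 0,"ay": 0,"az": 0},{"x": 0,"y": 0,"z": 0.45,"ax": 0,"ay": 0,"az": 0},{"x": 0,"y": 0,"z": 0.56,"ax": 0,"ay": 0,"az": 0},{"x": 0,"y": 0,"z": 0.56,"ax": 0,"ay": 0,"az": 0},{"x": 0,"y": 0,"z": 0.56,"ax": 0,"ay": 0,"az": 0}]}}

```text
t: 3.5
eef_pos: [538.7, 382.9, 89.0]
ee_rot: [179.5, 45.0, 171.9]
force: [0.1, 0.1, 0.6]
width: 0.501
```

Run:
```python
from h import *
import cv2
st()
s=env.get_image("side");t=env.get_image("top")
def c(im,x,y,w=100,h=75):return cv2.resize(im[y:y+h,x:x+w],(400,300),interpolation=cv2.INTER_CUBIC)
cv2.imwrite("pics/m4.png",cv2.convertScaleAbs(np.hstack([c(s,140,120),c(t,65,170)]),alpha=1.5))
```

```text
t 3.50 q [-79.4  38.8  29.7 118.7  76.   22.9 -47.3] tcp [538.7 382.9  89. ] G [525.4 384.6 102.5] head -7.7 tilt 45.0 F [0.1 0.1 0.6] w 0.501
```

View pics/m4.png

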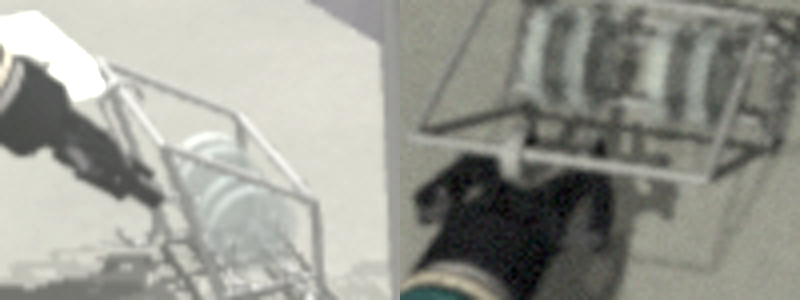

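{"fn": "step_arm", "kwargs": {"rows": [{"x": 0,"y": 0,"z": 0,"ax": 0,"ay": 0,"az": 0},{"x": 0,"y": 0,"z": 0,"ax": 0,"ay": 0,"az": 0},{"x": 0,"y": 0,"z": 0,"ax": 0,"ay": 0,"az": 0},{"x": 0,"y": 0,"z": 0,"ax": 0,"ay": 0,"az": 0},{"x": 0,"y": 0,"z": 0,"ax": 0,"ay": 0,"az": 0},{"x": 0,"y": 0,"z": 0,"ax": 0,"ay": 0,"az": 0}], "jaw": 1}}

```text
t: 4.35
eef_pos: [539.1, 383.4, 90.0]
ee_rot: [179.4, 45.1, 171.9]
force: [-1.8, 1.4, 5.8]
width: 0.126
```

Run:
```python
from h import *
st()
go([525.4,384.6,134],-7.7,45)
go([425,398,150],-7.7,45)
```

```text
t 4.35 q [-79.4  38.8  29.7 118.7  76.   22.9 -47.3] tcp [539.1 383.4  90. ] G [525.8 385.1 103.4] head -7.7 tilt 45.1 F [-1.8  1.4  5.8] w 0.126
row x -0.086 y -0.002 z -0.087 ax 0.005 ay 0.001 az -0.005 mm 31 deg 0
row x 0.155 y -0.002 z -0.419 ax 0.005 ay 0.001 az -0.005 mm 112 deg 0
```

{"fn": "step_arm", "kwargs": {"rows": [{"x": -0.04,"y": 0,"z": -0.04,"ax": 0,"ay": 0,"az": 0},{"x": -0.085,"y": 0,"z": -0.085,"ax": 0,"ay": 0,"az": 0},{"x": -0.085,"y": 0,"z": -0.085,"ax": 0,"ay": 0,"az": 0},{"x": -0.085,"y": 0,"z": -0.085,"ax": 0,"ay": 0,"az": 0},{"x": 0.03,"y": 0,"z": -0.2,"ax": 0,"ay": 0,"az": 0},{"x": 0.12,"y": 0,"z": -0.29,"ax": 0,"ay": 0,"az": 0},{"x": 0.12,"y": 0,"z": -0.37,"ax": 0,"ay": 0,"az": 0},{"x": 0.12,"y": 0,"z": -0.37,"ax": 0,"ay": 0,"az": 0}]}}

```text
t: 5.35
eef_pos: [452.2, 395.6, 133.8]
ee_rot: [179.3, 45.0, 172.0]
force: [-0.8, -0.4, -0.3]
width: 0.123
```

Run:
```python
from h import *
import cv2
st()
s=env.get_image("side");t=env.get_image("top")
def c(im,x,y,w=100,h=75):return cv2.resize(im[y:y+h,x:x+w],(400,300),interpolation=cv2.INTER_CUBIC)
cv2.imwrite("pics/m5.png",cv2.convertScaleAbs(np.hstack([c(s,110,110),c(t,65,190)]),alpha=1.5))
```

```text
t 5.35 q [-86.3  30.1  25.9 123.3  67.8  32.5 -43. ] tcp [452.2 395.6 133.8] G [438.9 397.2 147.2] head -7.6 tilt 45.0 F [-0.8 -0.4 -0.3] w 0.123
```

View pics/m5.png

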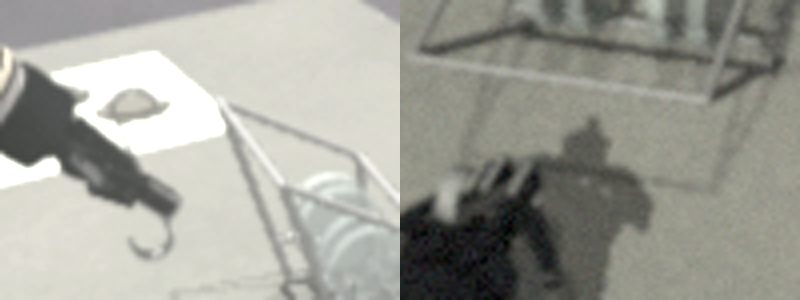

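Run:
```python
from h import *
G=np.array([438.9,397.2,147.2]);ex=np.array([.991,-.134,0]);ez=np.array([0,0,1.])
for a in(-20,-10,0,10,20):
    c,s=np.cos(np.radians(a)),np.sin(np.radians(a))
    f=lambda x,z:G+ex*(c*(x-8)+s*(z+23))+ez*(-s*(x-8)+c*(z+23))
    S=lambda p:np.round((proj("side",p)-[110,110]+.5)*4);T=lambda p:np.round((proj("top",p)-[65,190]+.5)*4+[400,0])
    print(a,"bottom",S(f(0,-80)),"tip",S(f(-17,-62)),"stem low",S(f(17,-60)),"TOP: top",T(f(0,80)),"uptip",T(f(17,62)),"upstem",T(f(-17,57)))
```

```text
-20 bottom [179. 253.] tip [152. 247.] stem low [185. 226.] TOP: top [438. 251.] uptip [453. 217.] upstem [454. 262.]
-10 bottom [168. 256.] tip [143. 246.] stem low [179. 231.] TOP: top [440. 225.] uptip [456. 194.] upstem [452. 244.]
0 bottom [156. 258.] tip [134. 244.] stem low [172. 234.] TOP: top [443. 197.] uptip [461. 171.] upstem [453. 223.]
10 bottom [145. 258.] tip [126. 241.] stem low [165. 237.] TOP: top [449. 169.] uptip [467. 149.] upstem [456. 201.]
20 bottom [134. 257.] tip [118. 236.] stem low [157. 238.] TOP: top [457. 142.] uptip [475. 128.] upstem [460. 179.]
```

Run:
```python
from h import *
go([440,330,284],-4,45)
```

```text
row x -0.413 y -0.255 z -0.364 ax -0.039 ay 0.001 az -0.049 mm 152 deg 4
```

{"fn": "step_arm", "kwargs": {"rows": [{"x": -0.14,"y": -0.08,"z": -0.12,"ax": -0.01,"ay": 0,"az": -0.02},{"x": -0.28,"y": -0.17,"z": -0.25,"ax": -0.03,"ay": 0,"az": -0.03},{"x": -0.41,"y": -0.25,"z": -0.36,"ax": -0.04,"ay": 0,"az": -0.05},{"x": -0.41,"y": -0.25,"z": -0.36,"ax": -0.04,"ay": 0,"az": -0.05},{"x": -0.41,"y": -0.25,"z": -0.36,"ax": -0.04,"ay": 0,"az": -0.05}]}}

```text
t: 6.08
eef_pos: [453.9, 329.9, 268.5]
ee_rot: [-180.0, 45.1, 176.1]
force: [-0.5, -0.2, -0.7]
width: 0.121
```

Run:
```python
from h import *
st();go([500,110,284],0,45);go([590,-7,284],0,45)
```

```text
t 6.08 q [-84.7   8.3  26.4 127.3  62.7  40.9 -21.3] tcp [453.9 329.9 268.5] G [440.5 330.9 282. ] head -4.0 tilt 45.1 F [-0.5 -0.2 -0.7] w 0.121
row x -0.216 y -0.861 z 0.206 ax -0.047 ay 0.001 az -0.046 mm 228 deg 4
row x -0.493 y -1.303 z 0.483 ax -0.047 ay 0.001 az -0.046 mm 369 deg 4
```

{"fn": "step_arm", "kwargs": {"rows": [{"x": -0.05,"y": -0.2,"z": 0.05,"ax": -0.01,"ay": 0,"az": -0.01},{"x": -0.1,"y": -0.4,"z": 0.1,"ax": -0.02,"ay": 0,"az": -0.02},{"x": -0.16,"y": -0.63,"z": 0.15,"ax": -0.03,"ay": 0,"az": -0.03},{"x": -0.22,"y": -0.86,"z": 0.21,"ax": -0.05,"ay": 0,"az": -0.05},{"x": -0.22,"y": -0.86,"z": 0.21,"ax": -0.05,"ay": 0,"az": -0.05},{"x": -0.22,"y": -0.86,"z": 0.21,"ax": -0.05,"ay": 0,"az": -0.05}]}}

```text
t: 6.82
eef_pos: [514.7, 110.3, 269.4]
ee_rot: [-179.8, 45.0, -179.6]
force: [-1.1, 0.1, -0.3]
width: 0.125
```

Run:
```python
from h import *
st();go([590,-7,286],0,45)
```

```text
t 6.83 q [-67.1  -6.1  39.6 139.6  83.6  22.1 -10.3] tcp [514.7 110.3 269.4] G [501.2 110.2 282.8] head 0.3 tilt 45.0 F [-1.1  0.1 -0.3] w 0.125
row x -0.258 y -0.471 z 0.241 ax 0.002 ay -0.001 az 0.005 mm 147 deg 0
```

{"fn": "step_arm", "kwargs": {"rows": [{"x": -0.15,"y": -0.05,"z": 0.14,"ax": 0,"ay": 0,"az": 0},{"x": -0.26,"y": -0.15,"z": 0.24,"ax": 0,"ay": 0,"az": 0},{"x": -0.26,"y": -0.3,"z": 0.24,"ax": 0,"ay": 0,"az": 0},{"x": -0.26,"y": -0.47,"z": 0.24,"ax": 0,"ay": 0,"az": 0},{"x": -0.26,"y": -0.47,"z": 0.24,"ax": 0,"ay": 0,"az": 0},{"x": -0.26,"y": -0.47,"z": 0.24,"ax": 0,"ay": 0,"az": 0}]}}

```text
t: 7.58
eef_pos: [597.8, 32.0, 259.0]
ee_rot: [-177.5, 43.6, -177.5]
force: [0.6, -0.2, -0.8]
width: 0.124
```

Run:
```python
from h import *
import cv2
st()
s=env.get_image("side");t=env.get_image("top")
c=lambda im,x,y,w=133,h=200:cv2.resize(im[y:y+h,x:x+w],(400,600),interpolation=cv2.INTER_CUBIC)
cv2.imwrite("pics/m6.png",cv2.convertScaleAbs(np.hstack([c(s,200,60),c(t,180,80)]),alpha=1.5))
G=np.array(env.read_state()["eef_pos"])-19*np.array([.707,0,-.707])
mid=G+[-8,0,23]
print("expected upper top side",proj("side",mid+[0,0,80]),"tip",proj("side",mid+[17,0,62]),"bottom",proj("side",mid-[0,0,80]))
print([np.round(proj("side",[687,y,345])).tolist() for y in(-180,-7,195)])
```

```text
t 7.58 q [ 1.000e-01  6.400e+00 -1.110e+01  1.294e+02  8.270e+01  9.300e+00
  2.000e+00] tcp [597.8  32.  259. ] G [584.7  32.3 272.8] head 0.7 tilt 43.7 F [ 0.6 -0.2 -0.8] w 0.124
expected upper top side [234.00944385 118.60245566] tip [239.71631232 123.72522752] bottom [236.1733023 172.1373161]
[[316.0, 146.0], [275.0, 125.0], [238.0, 106.0]]
```

View pics/m6.png

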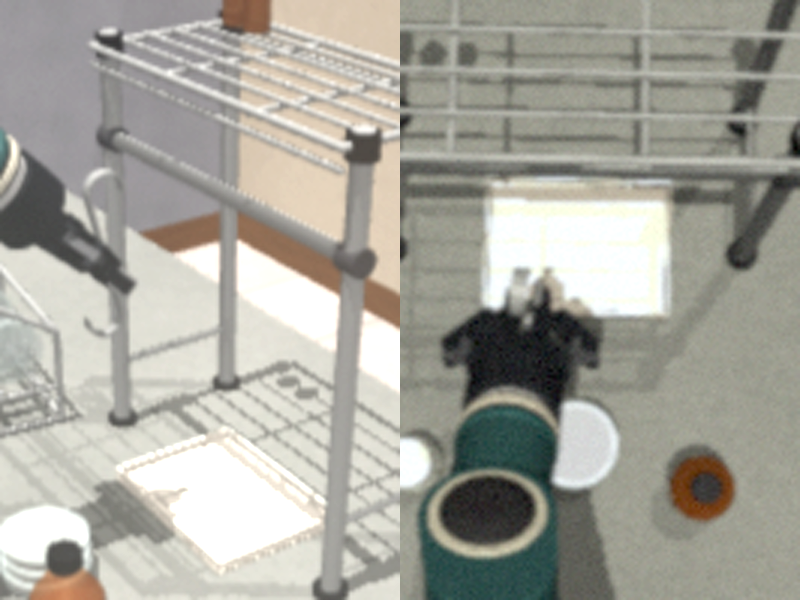

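Run:
```python
from h import *
go([610,-5,288],0,40)
```

```text
row x -0.107 y -0.128 z 0.028 ax -0.022 ay 0.061 az 0.022 mm 42 deg 4
```

{"fn": "step_arm", "kwargs": {"rows": [{"x": -0.06,"y": -0.06,"z": 0.02,"ax": -0.01,"ay": 0.04,"az": 0.01},{"x": -0.11,"y": -0.13,"z": 0.03,"ax": -0.02,"ay": 0.06,"az": 0.02},{"x": -0.11,"y": -0.13,"z": 0.03,"ax": -0.02,"ay": 0.06,"az": 0.02},{"x": -0.11,"y": -0.13,"z": 0.03,"ax": -0.02,"ay": 0.06,"az": 0.02},{"x": -0.11,"y": -0.13,"z": 0.03,"ax": -0.02,"ay": 0.06,"az": 0.02}]}}

```text
t: 8.3
eef_pos: [623.2, -3.4, 272.7]
ee_rot: [-179.8, 39.9, -179.7]
force: [-0.8, 1.1, -1.3]
width: 0.122
```

Run:
```python
from h import *
st();go([612,-5,290],0,40)
```

```text
t 8.30 q [ 19.6   9.  -25.5 122.5  35.3  11.3  53.7] tcp [623.2  -3.4 272.7] G [611.   -3.4 287.3] head 0.2 tilt 39.9 F [-0.8  1.1 -1.3] w 0.122
row x -0.010 y -0.006 z -0.006 ax 0.000 ay -0.001 az 0.003 mm 3 deg 0
```

Run:
```python
from h import *
import cv2
s=env.get_image("side");sc=8
im=cv2.convertScaleAbs(cv2.resize(s[95:170,215:315],(800,600),interpolation=cv2.INTER_CUBIC),alpha=1.5)
G=np.array([611,-3.4,287.3])
def draw(a,col):
    c,sn=np.cos(np.radians(a)),np.sin(np.radians(a))
    f=lambda x,z:G+[c*(x-8)+sn*(z+23),0,-sn*(x-8)+c*(z+23)]
    A=np.linspace(0,np.pi,20)
    pts=[f(17.5*np.cos(t),62+17.5*np.sin(t)) for t in A]+[f(17.5*np.cos(t),-62-17.5*np.sin(t)) for t in A]
    cv2.polylines(im,[np.array([((proj("side",p)-[215,95]+.5)*8) for p in pts]).astype(int)],False,col,1)
draw(0,(0,0,255));draw(10,(0,255,0))
for x in(679,687,695):
    cv2.line(im,*[tuple(((proj("side",[x,y,345])-[215,95]+.5)*8).astype(int).tolist()) for y in(195,-185)],(255,0,0),1)
cv2.imwrite("pics/m7.png",im)
```

```text
(no output)
```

View pics/m7.png

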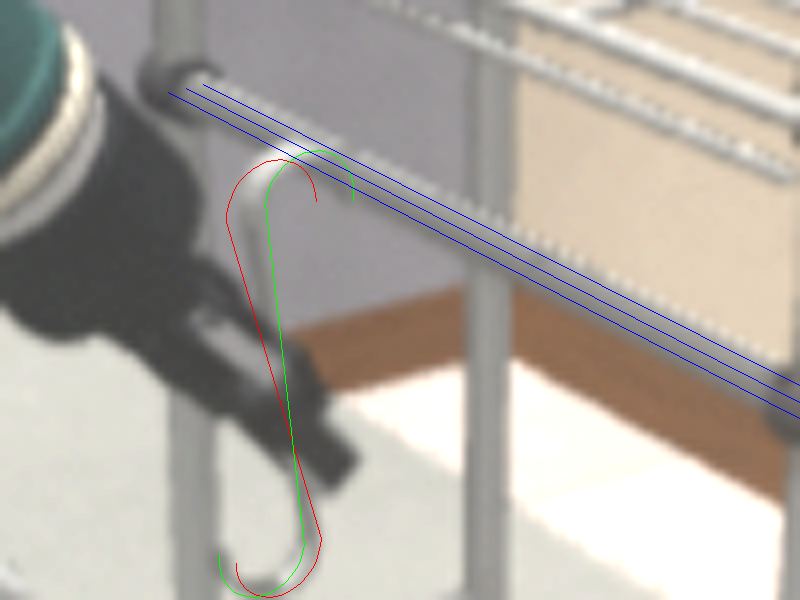

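{"fn": "step_arm", "kwargs": {"rows": [{"x": -0.07,"y": 0,"z": 0.06,"ax": 0,"ay": 0,"az": 0},{"x": -0.14,"y": 0,"z": 0.12,"ax": 0,"ay": 0,"az": 0},{"x": -0.2,"y": 0,"z": 0.165,"ax": 0,"ay": 0,"az": 0},{"x": -0.23,"y": 0,"z": 0.193,"ax": 0,"ay": 0,"az": 0},{"x": -0.23,"y": 0,"z": 0.193,"ax": 0,"ay": 0,"az": 0},{"x": -0.23,"y": 0,"z": 0.193,"ax": 0,"ay": 0,"az": 0}]}}

```text
t: 9.1
eef_pos: [697.2, -2.7, 272.0]
ee_rot: [-179.8, 39.9, -179.6]
force: [-0.2, 0.0, -1.0]
width: 0.122
```

Run:
```python
from h import *
st();go([686,-4,254],0,40)
```

```text
t 9.10 q [ 16.7  16.3 -23.5 113.5  38.3  14.2  52.4] tcp [697.2  -2.7 272. ] G [685.1  -2.7 286.6] head 0.2 tilt 39.9 F [-0.2  0.  -1. ] w 0.122
row x 0.081 y -0.005 z 0.103 ax 0.000 ay -0.002 az 0.005 mm 33 deg 0
```

{"fn": "step_arm", "kwargs": {"rows": [{"x": 0.03,"y": 0,"z": 0.035,"ax": 0,"ay": 0,"az": 0},{"x": 0.055,"y": 0,"z": 0.07,"ax": 0,"ay": 0,"az": 0},{"x": 0.08,"y": 0,"z": 0.1,"ax": 0,"ay": 0,"az": 0},{"x": 0.08,"y": 0,"z": 0.1,"ax": 0,"ay": 0,"az": 0},{"x": 0.08,"y": 0,"z": 0.1,"ax": 0,"ay": 0,"az": 0}]}}

```text
t: 9.72
eef_pos: [697.9, -2.6, 240.7]
ee_rot: [-179.8, 39.9, -179.6]
force: [-0.5, -0.2, -0.1]
width: 0.122
```

Run:
```python
from h import *
import cv2
st()
s=env.get_image("side")
cv2.imwrite("pics/m8.png",cv2.convertScaleAbs(cv2.resize(s[95:185,225:325],(600,540),interpolation=cv2.INTER_CUBIC),alpha=1.5))
```

```text
t 9.72 q [ 10.7  18.1 -16.7 115.4  45.9  10.1  44.2] tcp [697.9  -2.6 240.7] G [685.7  -2.6 255.2] head 0.2 tilt 39.9 F [-0.5 -0.2 -0.1] w 0.122
```

View pics/m8.png

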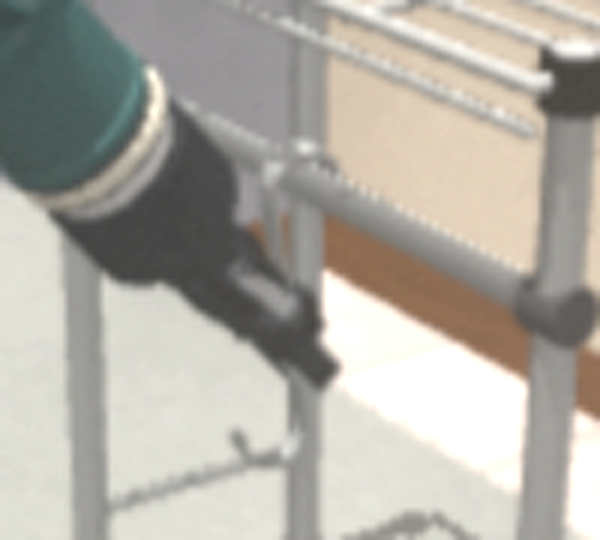

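{"fn": "step_arm", "kwargs": {"rows": [{"x": 0.007,"y": 0,"z": 0.008,"ax": 0,"ay": 0,"az": 0},{"x": 0.013,"y": 0,"z": 0.015,"ax": 0,"ay": 0,"az": 0},{"x": 0.013,"y": 0,"z": 0.015,"ax": 0,"ay": 0,"az": 0}]}}

```text
t: 10.15
eef_pos: [699.2, -2.6, 237.7]
ee_rot: [-179.8, 40.1, -179.6]
force: [-1.3, -1.0, 4.5]
width: 0.121
```

Run:
```python
from h import *
st()
```

```text
t 10.15 q [ 10.1  18.4 -16.  115.6  48.1   9.5  41.9] tcp [699.2  -2.6 237.7] G [686.9  -2.7 252.2] head 0.2 tilt 40.1 F [-1.3 -1.   4.5] w 0.121
```

{"fn": "step_arm", "kwargs": {"rows": [{"x": 0,"y": 0,"z": 0,"ax": 0,"ay": 0,"az": 0},{"x": 0,"y": 0,"z": 0,"ax": 0,"ay": 0,"az": 0},{"x": 0,"y": 0,"z": 0,"ax": 0,"ay": 0,"az": 0},{"x": 0,"y": 0,"z": 0,"ax": 0,"ay": 0,"az": 0},{"x": 0,"y": 0,"z": 0,"ax": 0,"ay": 0,"az": 0},{"x": 0,"y": 0,"z": 0,"ax": 0,"ay": 0,"az": 0},{"x": 0,"y": 0,"z": -0.1,"ax": 0,"ay": 0,"az": 0},{"x": 0,"y": 0,"z": -0.25,"ax": 0,"ay": 0,"az": 0},{"x": 0,"y": 0,"z": -0.4,"ax": 0,"ay": 0,"az": 0},{"x": 0,"y": 0,"z": -0.5,"ax": 0,"ay": 0,"az": 0},{"x": 0,"y": 0,"z": -0.5,"ax": 0,"ay": 0,"az": 0}], "jaw": 0}}

```text
t: 11.52
eef_pos: [618.7, -3.4, 335.2]
ee_rot: [-179.7, 40.3, -179.6]
force: [0.6, 0.4, 0.1]
width: 0.5
```

Run:
```python
from h import *
import cv2
st();go([440,-250,280],16,35)
a=env.get_image("side");b=env.get_image("top")
cv2.imwrite("pics/s9.png",a);cv2.imwrite("pics/t9.png",b)
for l in("hook_mid","hook_upper","hook_lower"):
    print(l,[(np.round(d["position"]).tolist(),round(d["p"],2)) for d in env.search_frame("side",l)[:3]])
for m in env.silhouettes("side","hook_mid")[:2]:
    ys,xs=np.nonzero(m["pixels"]);print(round(m["p"],2),xs.min(),xs.max(),ys.min(),ys.max())
mid=np.array([688,-3,275.])
for o in((0,80),(17,62),(-17,57),(17,-57),(0,-80),(-17,-62)):print(o,np.round(proj("side",mid+[o[0],0,o[1]]),1))
```

```text
t 11.53 q [ 36.    4.8 -41.3 118.5  18.9  18.5  70.3] tcp [618.7  -3.4 335.2] G [606.4  -3.4 349.7] head 0.2 tilt 40.3 F [0.6 0.4 0.1] w 0.500
row x 0.701 y -0.971 z -0.219 ax -0.164 ay 0.088 az -0.207 mm 304 deg 17
hook_mid [([678.0, -7.0, 280.0], 0.67)]
hook_upper [([682.0, -6.0, 281.0], 0.68), ([574.0, 272.0, 105.0], 0.31)]
hook_lower [([446.0, 136.0, 48.0], 0.51), ([678.0, -2.0, 281.0], 0.48)]
0.47 264 278 119 173
(0, 80) [274.7 120.7]
(17, 62) [279.6 125.6]
(-17, 57) [269.5 129.9]
(17, -57) [278.8 163.9]
(0, -80) [274.  172.3]
(-17, -62) [269.3 168.3]
```

```bash
cat > fk.py <<'E'
from h import *
import itertools
D=[([-78.9,26.8,-.7,91.8,.3,61.4,-3.2],[152.5,631.9,231.3],[-179.9,0,166.43]),
([-80.6,19.5,8.9,106,22.4,53.5,-6.7],[303.5,510.7,231.7],[179.1,21,168.6]),
([-86.1,23.1,23.6,122.7,62,38.7,-34.3],[441.3,394.4,186.8],[179.7,45,171.9]),
([-79.4,38.8,29.7,118.7,76,22.9,-47.3],[538.7,382.9,89],[179.5,45,171.9]),
([-86.3,30.1,25.9,123.3,67.8,32.5,-43],[452.2,395.6,133.8],[179.3,45,172]),
([-84.7,8.3,26.4,127.3,62.7,40.9,-21.3],[453.9,329.9,268.5],[-180,45.1,176.1]),
([-67.1,-6.1,39.6,139.6,83.6,22.1,-10.3],[514.7,110.3,269.4],[-179.8,45,-179.6]),
([.1,6.4,-11.1,129.4,82.7,9.3,2],[597.8,32,259],[-177.5,43.6,-177.5]),
([19.6,9,-25.5,122.5,35.3,11.3,53.7],[623.2,-3.4,272.7],[-179.8,39.9,-179.7]),
([16.7,16.3,-23.5,113.5,38.3,14.2,52.4],[697.2,-2.7,272],[-179.8,39.9,-179.6]),
([10.7,18.1,-16.7,115.4,45.9,10.1,44.2],[697.9,-2.6,240.7],[-179.8,39.9,-179.6]),
([36,4.8,-41.3,118.5,18.9,18.5,70.3],[618.7,-3.4,335.2],[-179.7,40.3,-179.6])]
ax="zyzyzyz"
def chain(q,s,b):
    R=Ro.from_euler("z",b,degrees=True);out=[np.eye(3)]
    for a,si,qi in zip(ax,s,q):
        R=R*Ro.from_euler(a,si*qi,degrees=True);out.append(R.as_matrix())
    return out
def fit():
    best=(1e9,)
    for s in itertools.product((1,-1),repeat=7):
        if s[1]<0: continue
        for b in(0,90,180,270):
            E=[Ro.from_matrix(chain(q,s,b)[-1]).inv()*Ro.from_euler("xyz",r,degrees=True) for q,_,r in D]
            m=E[0]; e=np.degrees(max((m.inv()*x).magnitude() for x in E))
            if e<best[0]: best=(e,s,b,m)
    e,s,b,m=best
    A=np.vstack([np.hstack(chain(q,s,b)) for q,_,_ in D]);y=np.hstack([p for _,p,_ in D])
    l,*_=np.linalg.lstsq(A,y,rcond=1e-3);return e,s,b,m,l,np.abs(A@l-y).max()
e,s,b,m,l,res=fit()
def fk(q):
    C=chain(q,s,b);return np.hstack(C)@l,C[-1]@m.as_matrix()
lo=np.array([-144.91,-17.63,-89.93,15.96,-74.01,8.47,-167.45]);hi=np.array([144.91,115.5,88.59,139.68,254.01,105.57,167.45])
from scipy.optimize import least_squares
def ik(G,h,th,seeds=None):
    R=tool(h,th);p=np.array(G)+19*R[:,2];best=None
    for q0 in(seeds or [d[0] for d in D[2:]]):
        f=lambda q:(lambda P:np.r_[(P[0]-p)/5,60*Ro.from_matrix(P[1].T@R).as_rotvec()])(fk(q))
        r=least_squares(f,np.clip(q0,lo+1,hi-1),bounds=(lo+.5,hi-.5),max_nfev=60)
        if best is None or r.cost<best.cost:best=r
    return best.cost,best.x
E
python3 - <<'E'
from fk import *
np.set_printoptions(precision=1,suppress=True)
print(e,s,b,m.as_euler("xyz",degrees=True),l.reshape(-1,3),res)
for z in(150,175):
  for h in(0,-20,-40,20,40):
    for th in(30,40,45):
        c,q=ik([688,-3,z],h,th);print(z,h,th,"cost %.2f"%c,q)
E
```

```text
0.2922659528488968 (-1, 1, -1, 1, -1, 1, -1) 0 [ 0.1 -0.1 90. ] [[  0.2   2.5 152.7]
 [ -0.2 -14.5 152.7]
 [  0.2 -14.5 259.6]
 [  1.7  -2.4 259.6]
 [  0.2  -2.4 235.6]
 [ -0.6  -0.  235.6]
 [  0.7  -0.  155.9]
 [  2.1  -0.6 155.9]] 0.7142159141025104
150 0 30 cost 0.00 [  8.3  28.3 -14.3 112.2  38.6  12.7  51.8]
150 0 40 cost 0.00 [ 14.4  29.2 -21.7 118.2 119.8  12.5 -27.2]
150 0 45 cost 0.00 [ 16.   30.2 -23.5 120.8 142.1  18.6 -48.5]
150 -20 30 cost 0.00 [-21.8  28.7  17.  112.4  23.4  14.5  40. ]
150 -20 40 cost 0.00 [  1.6  29.3 -14.8 116.4  94.9  25.3 -25.8]
150 -20 45 cost 0.00 [ 13.1  33.  -30.3 118.1 108.7  36.5 -35.1]
150 -40 30 cost 0.00 [-29.4  31.8  22.4 108.3  27.8  25.3  14.5]
150 -40 40 cost 0.00 [-43.2  35.4  36.  113.3  44.5  18.1  -7.2]
150 -40 45 cost 0.00 [-40.7  34.9  30.  114.9  68.9  22.2 -31.6]
150 20 30 cost 0.00 [ 30.   33.7 -35.8 109.6  28.3  15.4  88.2]
150 20 40 cost 0.00 [ 47.   43.4 -56.4 114.5  93.5  15.2  33.1]
150 20 45 cost 0.00 [ 42.8  39.6 -47.9 117.4 142.7   9.2 -18. ]
150 40 30 cost 0.00 [ 37.3  38.3 -41.5 105.    6.9  23.  131.4]
150 40 40 cos
[... 377 characters left out ...]
40 cost 0.00 [ 12.1  29.  -27.7 115.2  90.6  30.6 -18.1]
175 -20 45 cost 0.00 [ -2.7  26.9 -10.8 118.8 103.8  26.6 -36. ]
175 -40 30 cost 0.00 [-20.1  28.5  10.2 107.   37.4  31.    8. ]
175 -40 40 cost 0.00 [-52.2  37.2  48.8 113.3  18.2  16.2  17.6]
175 -40 45 cost 0.00 [ -8.3  30.4 -11.1 112.3  81.5  42.2 -33.5]
175 20 30 cost 0.00 [ 30.5  31.5 -36.4 108.9  22.6  17.7  93.1]
175 20 40 cost 0.00 [ 47.5  40.4 -56.9 114.   81.9  14.4  42.9]
175 20 45 cost 0.00 [ 47.7  40.  -54.8 116.7 116.1  10.4   9.5]
175 40 30 cost 0.00 [ 42.9  39.4 -49.9 104.   17.8  26.7 121.7]
175 40 40 cost 0.00 [ 58.6  55.7 -72.2 107.9  55.   25.8  96.6]
175 40 45 cost 0.00 [ 56.7  49.6 -63.3 110.   30.   13.5 118.9]
```

Run:
```python
from h import *
go([480,-230,320],8,40);go([440,-371,220],16.5,40)
```

```text
row x 0.461 y -0.901 z -0.246 ax -0.084 ay 0.001 az -0.098 mm 260 deg 8
row x 0.844 y -1.456 z -0.044 ax -0.175 ay 0.001 az -0.206 mm 421 deg 16
```

{"fn": "step_arm", "kwargs": {"rows": [{"x": 0.1,"y": -0.2,"z": -0.06,"ax": -0.02,"ay": 0,"az": -0.02},{"x": 0.2,"y": -0.4,"z": -0.12,"ax": -0.04,"ay": 0,"az": -0.05},{"x": 0.31,"y": -0.6,"z": -0.17,"ax": -0.06,"ay": 0,"az": -0.07},{"x": 0.41,"y": -0.8,"z": -0.22,"ax": -0.08,"ay": 0,"az": -0.1},{"x": 0.46,"y": -0.9,"z": -0.25,"ax": -0.08,"ay": 0,"az": -0.1},{"x": 0.46,"y": -0.9,"z": -0.25,"ax": -0.08,"ay": 0,"az": -0.1}], "jaw": -1}}

```text
t: 12.58
eef_pos: [513.0, -187.5, 308.0]
ee_rot: [-179.7, 40.0, -171.7]
force: [0.7, -1.0, -0.3]
width: 0.997
```

Run:
```python
from h import *
st();go([435,-372,205],16.5,40)
```

```text
t 12.57 q [ 77.2   3.  -47.8 124.  -47.3  29.2 165.3] tcp [ 513.  -187.5  308. ] G [ 500.9 -189.1  322.6] head 8.1 tilt 40.0 F [ 0.7 -1.  -0.3] w 0.997
row x 0.584 y -0.678 z 0.128 ax -0.093 ay -0.001 az -0.104 mm 226 deg 8
```

```bash
cat > t.py <<'E'
from fk import *
import fk as F
np.set_printoptions(precision=1,suppress=True,linewidth=150)
t0=F.tool
def run(flip,wps,q):
    F.tool=(lambda h,th:t0(h,th)@np.diag([-1,-1,1])) if flip else t0
    for w in wps:
        c,q=ik(*w,seeds=[q]);print(w,"%.2f"%c,q)
    return q
E
python3 - <<'E'
from t import *
rng=np.random.default_rng(0)
for flip in(0,1):
    F.tool=(lambda h,th:t0(h,th)@np.diag([-1,-1,1])) if flip else t0
    for th in(30,40,50):
        sols=[]
        for i in range(14):
            c,q=ik([513,-349,105],16.5,th,seeds=[rng.uniform(lo,hi)])
            if c<.01:sols.append(np.round(q))
        sols=sorted(sols,key=lambda q:-min((q-lo).min(),(hi-q).min()))
        print(flip,th,[ (x.astype(int).tolist(),round(min((x-lo).min(),(hi-x).min()))) for x in sols[:3]])
E
```

```text
0 30 [([88, 51, -61, 111, 40, 27, 117], 19), ([85, 48, -57, 111, 32, 24, 124], 16), ([71, 37, -35, 112, -15, 21, 164], 3)]
0 40 [([95, 59, -67, 114, 47, 21, 117], 13), ([86, 47, -51, 114, -7, 15, 164], 3), ([-5, 69, 78, 120, 252, 96, -139], 2)]
0 50 [([3, 61, 65, 121, 250, 92, -129], 4), ([98, 60, -63, 116, 12, 11, 155], 3), ([78, 43, -35, 117, -73, 25, -131], 1)]
1 30 [([90, 55, -67, 111, 50, 31, -70], 23), ([48, 32, -6, 113, -52, 29, 15], 21)]
1 40 [([76, 40, -36, 114, -46, 19, 18], 11), ([77, 41, -38, 114, -43, 19, 16], 11), ([90, 51, -57, 114, 15, 16, -36], 8)]
1 50 [([104, 76, -78, 115, 67, 25, -71], 12), ([89, 50, -50, 116, -50, 15, 31], 7), ([99, 62, -66, 115, 27, 12, -38], 4)]
```

Run:
```python
from t import *
q=np.array([77.2,3,-47.8,124,-47.3,29.2,-14.7])
q=run(1,[([500,-189,322],8,40),([470,-280,260],12,40),([435,-372,205],16.5,40),([513,-349,105],16.5,40),([500,-349,200],16.5,40)],q)
for hd in(0,20):
  print("hd",hd)
  run(1,[([520,-270,250],15,40),([540,-190,250],12,40),([560,-100,240],hd*.7,40),([575,-40,230],hd,40),([590,-3,200],hd,40),([640,-3,180],hd,40),([688,-3,175],hd,40),([688,-3,150],hd,40)],q)
print("unflipped from good grasp")
q=run(0,[([513,-349,105],16.5,40)],np.array([95,59,-67,114,47,21,117.]))
run(0,[([500,-349,200],16.5,40),([520,-270,250],15,40),([540,-190,250],12,40),([560,-100,240],8,40),([575,-40,230],0,40),([590,-3,200],0,40),([640,-3,180],0,40),([688,-3,175],0,40),([688,-3,150],0,40)],q)
```

```text
([500, -189, 322], 8, 40) 0.00 [ 77.3   3.3 -47.6 123.8 -47.3  29.3 -14.5]
([470, -280, 260], 12, 40) 0.04 [ 81.3  15.5 -41.9 121.9 -46.6  30.1   2.4]
([435, -372, 205], 16.5, 40) 0.00 [ 85.2  26.7 -36.2 116.  -41.5  34.3  13.7]
([513, -349, 105], 16.5, 40) 2.36 [ 71.5  38.4 -31.  112.8 -46.5  23.8  17.5]
([500, -349, 200], 16.5, 40) 0.00 [ 74.   27.6 -32.  114.  -44.9  30.7  10.9]
hd 0
([520, -270, 250], 15, 40) 0.03 [ 68.8  18.6 -34.  118.2 -46.9  29.1   1.8]
([540, -190, 250], 12, 40) 0.63 [ 57.9  14.  -32.9 122.9 -50.4  21.2  -6.4]
([560, -100, 240], 0.0, 40) 0.22 [ -1.    7.6  12.6 131.  -73.5   9.   -8.8]
([575, -40, 230], 0, 40) 4.33 [-19.5   9.4  25.5 130.5 -73.4   9.  -14.7]
([590, -3, 200], 0, 40) 10.36 [-40.5  15.2  42.4 129.4 -73.5   9.  -22. ]
([640, -3, 180], 0, 40) 12.50 [-29.2  21.2  31.  122.9 -73.5   9.  -22.9]
([688, -3, 175], 0, 40) 7.72 [-24.3  25.5  26.4 117.2 -73.5   9.  -23.4]
([688, -3, 150], 0, 40) 16.33 [-22.5  27.7  24.4 116.4 -73.5   9.  -23.5]
hd 20
([520, -270, 250], 15, 40) 0.03 [ 68.8  18.6 -34.  118.2 -46.9  29.1   1.8]
([540, -190, 250], 12, 40) 0.6
[... 569 characters left out ...]
67.4 113.8  46.7  21.2 117.3]
([500, -349, 200], 16.5, 40) 0.03 [101.4  52.6 -76.4 113.   35.6  29.  122.5]
([520, -270, 250], 15, 40) 0.01 [ 99.1  43.4 -80.4 117.3  32.3  25.8 113.3]
([540, -190, 250], 12, 40) 0.21 [ 91.9  37.3 -80.4 122.   42.7  20.   91.1]
([560, -100, 240], 8, 40) 0.06 [ 73.1  23.3 -67.5 126.5  49.6   9.   66. ]
([575, -40, 230], 0, 40) 0.00 [ 42.5  15.1 -45.3 128.6  89.    9.2   6.6]
([590, -3, 200], 0, 40) 0.15 [ 24.6  17.4 -32.3 128.5 106.7  11.6 -16. ]
([640, -3, 180], 0, 40) 0.00 [ 27.7  25.6 -37.1 123.  108.6  16.5 -14.4]
([688, -3, 175], 0, 40) 0.00 [ 23.3  29.  -32.7 117.  102.6  15.6  -7.6]
([688, -3, 150], 0, 40) 0.47 [ 22.9  31.5 -32.4 116.9 107.1  16.7 -11.4]
```

Run:
```python
from h import *
go([500,-250,310],12,0)
```

```text
row x 0.111 y -0.240 z -0.003 ax -0.026 ay 0.666 az -0.060 mm 66 deg 40
```

{"fn": "step_arm", "kwargs": {"rows": [{"x": 0.03,"y": -0.06,"z": 0,"ax": -0.01,"ay": 0.17,"az": -0.02},{"x": 0.06,"y": -0.12,"z": 0,"ax": -0.01,"ay": 0.34,"az": -0.03},{"x": 0.09,"y": -0.18,"z": 0,"ax": -0.02,"ay": 0.51,"az": -0.05},{"x": 0.11,"y": -0.24,"z": 0,"ax": -0.03,"ay": 0.67,"az": -0.06},{"x": 0.11,"y": -0.24,"z": 0,"ax": -0.03,"ay": 0.67,"az": -0.06},{"x": 0.11,"y": -0.24,"z": 0,"ax": -0.03,"ay": 0.67,"az": -0.06}], "jaw": -1}}

```text
t: 13.32
eef_pos: [502.3, -248.5, 289.2]
ee_rot: [179.6, -0.2, -167.8]
force: [-1.1, 0.2, -0.1]
width: 1.003
```

Run:
```python
from h import *
st();go([513.5,-349.5,225],16.5,0)
```

```text
t 13.32 q [ 52.9  19.7 -37.4  98.7  12.7  66.3 114.1] tcp [ 502.3 -248.5  289.2] G [ 502.4 -248.6  308.2] head 12.2 tilt 0.4 F [-1.1  0.2 -0.1] w 1.003
row x 0.041 y -0.407 z 0.330 ax 0.006 ay -0.004 az -0.071 mm 131 deg 4
```

{"fn": "step_arm", "kwargs": {"rows": [{"x": 0.02,"y": -0.2,"z": 0.12,"ax": 0,"ay": 0,"az": -0.03},{"x": 0.04,"y": -0.41,"z": 0.22,"ax": 0,"ay": 0,"az": -0.07},{"x": 0.04,"y": -0.41,"z": 0.33,"ax": 0,"ay": 0,"az": -0.07},{"x": 0.04,"y": -0.41,"z": 0.33,"ax": 0,"ay": 0,"az": -0.07},{"x": 0.04,"y": -0.41,"z": 0.33,"ax": 0,"ay": 0,"az": -0.07}]}}

```text
t: 13.95
eef_pos: [514.2, -349.8, 207.2]
ee_rot: [179.7, -0.1, -163.5]
force: [0.6, 0.2, 0.5]
width: 1.003
```

Run:
```python
from h import *
import cv2
st();go([513.5,-349.5,118],16.5,0)
a=env.get_image("side");b=env.get_image("top")
c=lambda im,x,y,w=100,h=150:cv2.resize(im[y:y+h,x:x+w],(400,600),interpolation=cv2.INTER_CUBIC)
cv2.imwrite("pics/m9.png",cv2.convertScaleAbs(np.hstack([c(a,250,200),c(b,300,150)]),alpha=1.4))
```

```text
t 13.95 q [ 55.9  30.2 -33.9  95.3  18.6  60.6 122.7] tcp [ 514.2 -349.8  207.2] G [ 514.2 -349.9  226.2] head 16.5 tilt 0.3 F [0.6 0.2 0.5] w 1.003
row x 0.001 y -0.001 z 0.433 ax 0.005 ay -0.002 az -0.000 mm 108 deg 0
```

View pics/m9.png

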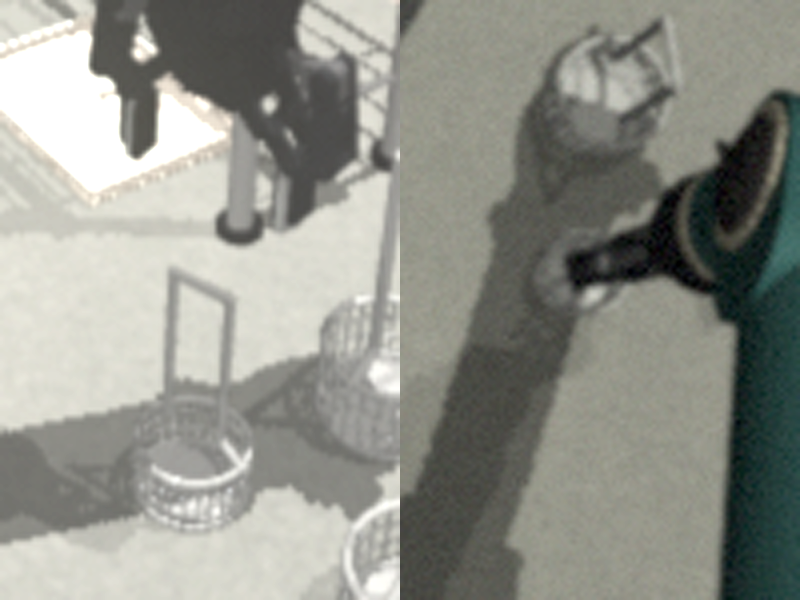

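Run:
```python
from h import *
for p in([514,-350,207],[514,-350,155],[508,-332,155],[519,-368,155]):print(p,(proj("side",np.array(p,float))-[250,200]+.5)*4)
```

```text
[514, -350, 207] [207.87539836 209.63684168]
[514, -350, 155] [203.37173062 284.9733407 ]
[508, -332, 155] [174.2711823  270.56341602]
[519, -368, 155] [231.72881152 300.43771647]
```

{"fn": "step_arm", "kwargs": {"rows": [{"x": 0,"y": 0,"z": 0.2,"ax": 0,"ay": 0,"az": 0},{"x": 0,"y": 0,"z": 0.36,"ax": 0,"ay": 0,"az": 0},{"x": 0,"y": 0,"z": 0.43,"ax": 0,"ay": 0,"az": 0},{"x": 0,"y": 0,"z": 0.43,"ax": 0,"ay": 0,"az": 0}]}}

```text
t: 14.55
eef_pos: [514.4, -349.3, 100.5]
ee_rot: [179.7, -0.1, -163.5]
force: [-0.5, -0.2, 0.1]
width: 1.004
```

{"fn": "step_arm", "kwargs": {"rows": [{"x": 0,"y": 0,"z": 0,"ax": 0,"ay": 0,"az": 0},{"x": 0,"y": 0,"z": 0,"ax": 0,"ay": 0,"az": 0},{"x": 0,"y": 0,"z": 0,"ax": 0,"ay": 0,"az": 0},{"x": 0,"y": 0,"z": 0,"ax": 0,"ay": 0,"az": 0},{"x": 0,"y": 0,"z": 0,"ax": 0,"ay": 0,"az": 0}], "jaw": 1}}

```text
t: 15.18
eef_pos: [515.2, -349.6, 102.1]
ee_rot: [179.8, -0.0, -163.5]
force: [-1.1, 0.8, 7.3]
width: 0.472
```

Run:
```python
from h import *
st();go([514,-350,240],16.5,0);go([515,-160,325],8,0)
```

```text
t 15.18 q [ 53.4  37.2 -30.6  99.5  23.6  50.  118.9] tcp [ 515.2 -349.6  102.1] G [ 515.3 -349.7  121.1] head 16.5 tilt 0.2 F [-1.1  0.8  7.3] w 0.472
row x 0.005 y 0.001 z -0.476 ax 0.003 ay -0.001 az 0.000 mm 119 deg 0
row x -0.214 y 0.730 z -0.814 ax 0.003 ay -0.001 az 0.142 mm 278 deg 9
```

{"fn": "step_arm", "kwargs": {"rows": [{"x": 0,"y": 0,"z": -0.15,"ax": 0,"ay": 0,"az": 0},{"x": 0,"y": 0,"z": -0.32,"ax": 0,"ay": 0,"az": 0},{"x": 0,"y": 0,"z": -0.49,"ax": 0,"ay": 0,"az": 0},{"x": 0,"y": 0,"z": -0.58,"ax": 0,"ay": 0,"az": 0},{"x": 0,"y": 0,"z": -0.58,"ax": 0,"ay": 0,"az": 0}]}}

```text
t: 15.8
eef_pos: [516.2, -350.4, 249.0]
ee_rot: [-180.0, 0.1, -163.5]
force: [0.2, 0.4, -1.6]
width: 0.469
```

Run:
```python
from h import *
st();go([540,-140,265],4,0);go([560,140,265],-20,0)
```

```text
t 15.80 q [ 56.6  27.9 -34.9  93.   17.2  64.5 123.8] tcp [ 516.2 -350.4  249. ] G [ 516.2 -350.4  268. ] head 16.5 tilt 0.1 F [ 0.2  0.4 -1.6] w 0.469
row x -0.330 y 0.780 z 0.012 ax -0.000 ay 0.001 az 0.208 mm 212 deg 13
row x -0.725 y 1.831 z 0.013 ax 0.000 ay 0.002 az 0.608 mm 492 deg 37
```

{"fn": "step_arm", "kwargs": {"rows": [{"x": -0.06,"y": 0.14,"z": 0.01,"ax": 0,"ay": 0,"az": 0.04},{"x": -0.13,"y": 0.32,"z": 0.01,"ax": 0,"ay": 0,"az": 0.08},{"x": -0.22,"y": 0.5,"z": 0.01,"ax": 0,"ay": 0,"az": 0.13},{"x": -0.29,"y": 0.68,"z": 0.01,"ax": 0,"ay": 0,"az": 0.18},{"x": -0.33,"y": 0.78,"z": 0.01,"ax": 0,"ay": 0,"az": 0.21},{"x": -0.33,"y": 0.78,"z": 0.01,"ax": 0,"ay": 0,"az": 0.21},{"x": -0.33,"y": 0.78,"z": 0.01,"ax": 0,"ay": 0,"az": 0.21}]}}

```text
t: 16.68
eef_pos: [539.3, -141.2, 245.4]
ee_rot: [-180.0, -0.0, -176.1]
force: [0.7, -0.2, -2.2]
width: 0.468
```

Run:
```python
from h import *
st();go([552,70,265],-14,0);
from t import *
q=np.array(env.read_state()["q"])
q=run(0,[([552,70,265],-14,0),([560,140,265],-20,0),([560,140,121],-20,0),([560,140,240],-20,0),([500,140,240],-20,40),([560,140,115],-20,40),([560,140,260],-20,40),([600,60,230],-20,40),([620,0,200],-15,40),([688,0,195],-15,40),([688,0,165],-15,40)],q)
```

```text
t 16.68 q [ 40.6  21.7 -36.7 102.3  14.7  60.9  92.4] tcp [ 539.3 -141.2  245.4] G [ 539.3 -141.2  264.4] head 3.9 tilt 0.0 F [ 0.7 -0.2 -2.2] w 0.468
row x -0.108 y 0.839 z -0.002 ax -0.000 ay -0.000 az 0.298 mm 212 deg 18
([552, 70, 265], -14, 0) 0.00 [ 22.2  22.7 -41.3 102.2  16.7  61.4  51. ]
([560, 140, 265], -20, 0) 0.00 [ 17.7  26.4 -45.8  99.1  20.8  63.3  35.3]
([560, 140, 121], -20, 0) 0.00 [ 13.4  36.6 -40.9 105.6  30.7  49.5  27.5]
([560, 140, 240], -20, 0) 0.00 [ 17.5  28.2 -45.8 100.6  22.6  60.9  33.8]
([500, 140, 240], -20, 40) 0.00 [ 11.1  15.  -52.7 128.6  74.8  46.9 -25.5]
([560, 140, 115], -20, 40) 1.14 [  1.1  33.7 -39.6 125.2  95.4  49.1 -41.3]
([560, 140, 260], -20, 40) 0.00 [ 23.2  24.9 -65.5 121.   79.1  55.3 -20. ]
([600, 60, 230], -20, 40) 0.01 [ 30.6  27.9 -61.3 121.6  86.8  48.4 -17.6]
([620, 0, 200], -15, 40) 0.00 [ 38.6  31.2 -59.4 122.8  96.5  40.4 -14.1]
([688, 0, 195], -15, 40) 0.00 [ 30.3  33.6 -49.8 114.5  93.5  37.5  -9.3]
([688, 0, 165], -15, 40) 0.14 [ 28.3  36.1 -47.5 115.   97.9  37.6 -13.5]
```

{"fn": "step_arm", "kwargs": {"rows": [{"x": -0.03,"y": 0.16,"z": 0,"ax": 0,"ay": 0,"az": 0.06},{"x": -0.05,"y": 0.35,"z": 0,"ax": 0,"ay": 0,"az": 0.12},{"x": -0.07,"y": 0.54,"z": 0,"ax": 0,"ay": 0,"az": 0.19},{"x": -0.09,"y": 0.72,"z": 0,"ax": 0,"ay": 0,"az": 0.25},{"x": -0.11,"y": 0.84,"z": 0,"ax": 0,"ay": 0,"az": 0.3},{"x": -0.11,"y": 0.84,"z": 0,"ax": 0,"ay": 0,"az": 0.3},{"x": -0.11,"y": 0.84,"z": 0,"ax": 0,"ay": 0,"az": 0.3}]}}

```text
t: 17.55
eef_pos: [552.7, 68.1, 244.8]
ee_rot: [-179.9, -0.1, 165.7]
force: [-0.9, -0.4, -2.3]
width: 0.476
```

Run:
```python
from h import *
st();go([560,140,265],-20,0);go([560,140,124],-20,0)
```

```text
t 17.55 q [ 18.9  21.7 -36.9 102.4  14.8  60.9  52.5] tcp [552.7  68.1 244.8] G [552.7  68.1 263.8] head -14.3 tilt 0.1 F [-0.9 -0.4 -2.3] w 0.476
row x 0.043 y 0.286 z -0.005 ax -0.001 ay -0.001 az 0.096 mm 72 deg 6
row x 0.042 y 0.287 z 0.559 ax -0.001 ay -0.001 az 0.096 mm 157 deg 6
```

{"fn": "step_arm", "kwargs": {"rows": [{"x": 0.02,"y": 0.14,"z": 0,"ax": 0,"ay": 0,"az": 0.05},{"x": 0.04,"y": 0.287,"z": 0,"ax": 0,"ay": 0,"az": 0.1},{"x": 0.04,"y": 0.287,"z": 0.1,"ax": 0,"ay": 0,"az": 0.1},{"x": 0.04,"y": 0.287,"z": 0.28,"ax": 0,"ay": 0,"az": 0.1},{"x": 0.04,"y": 0.287,"z": 0.45,"ax": 0,"ay": 0,"az": 0.1},{"x": 0.04,"y": 0.287,"z": 0.53,"ax": 0,"ay": 0,"az": 0.1},{"x": 0.04,"y": 0.287,"z": 0.56,"ax": 0,"ay": 0,"az": 0.1},{"x": 0.04,"y": 0.287,"z": 0.565,"ax": 0,"ay": 0,"az": 0.1},{"x": 0.04,"y": 0.287,"z": 0.565,"ax": 0,"ay": 0,"az": 0.1}]}}

```text
t: 18.68
eef_pos: [561.5, 140.2, 104.8]
ee_rot: [-180.0, 0.1, 159.7]
force: [-0.6, -0.3, -1.6]
width: 0.471
```

Run:
```python
from h import *
st()
```

```text
t 18.68 q [  6.8  33.5 -31.6 105.9  23.3  47.1  33. ] tcp [561.5 140.2 104.8] G [561.5 140.2 123.8] head -20.3 tilt 0.1 F [-0.6 -0.3 -1.6] w 0.471
```

{"fn": "step_arm", "kwargs": {"rows": [{"x": 0,"y": 0,"z": 0.008,"ax": 0,"ay": 0,"az": 0},{"x": 0,"y": 0,"z": 0.013,"ax": 0,"ay": 0,"az": 0},{"x": 0,"y": 0,"z": 0.013,"ax": 0,"ay": 0,"az": 0}]}}

```text
t: 19.05
eef_pos: [562.1, 140.3, 102.1]
ee_rot: [180.0, 0.1, 159.7]
force: [0.3, -0.2, 0.8]
width: 0.47
```

{"fn": "step_arm", "kwargs": {"rows": [{"x": 0,"y": 0,"z": 0,"ax": 0,"ay": 0,"az": 0},{"x": 0,"y": 0,"z": 0,"ax": 0,"ay": 0,"az": 0},{"x": 0,"y": 0,"z": 0,"ax": 0,"ay": 0,"az": 0},{"x": 0,"y": 0,"z": 0,"ax": 0,"ay": 0,"az": 0},{"x": 0,"y": 0,"z": 0,"ax": 0,"ay": 0,"az": 0},{"x": 0,"y": 0,"z": -0.15,"ax": 0,"ay": 0,"az": 0},{"x": 0,"y": 0,"z": -0.32,"ax": 0,"ay": 0,"az": 0},{"x": 0,"y": 0,"z": -0.46,"ax": 0,"ay": 0,"az": 0},{"x": 0,"y": 0,"z": -0.46,"ax": 0,"ay": 0,"az": 0}], "jaw": -1}}

```text
t: 20.18
eef_pos: [563.4, 141.1, 220.2]
ee_rot: [179.8, 0.4, 159.7]
force: [0.2, 0.5, -0.2]
width: 0.998
```

Run:
```python
from h import *
import cv2
st();G=[562,140,112];go(G,-20,42,130)
a=env.get_image("side");cv2.imwrite("pics/s10.png",a);env.get_image("top")
for c in("side","top"):
  print(c,[(np.round(d["position"]).tolist(),round(d["p"],2)) for d in env.search_frame(c,"basket_mid")[:5]])
for p in([561.5,140,155],[561.5+6,140+17,155],[561.5-6,140-17,155]):print(proj("side",np.array(p,float)))
for m in env.silhouettes("side","basket_mid")[:5]:
    ys,xs=np.nonzero(m["pixels"]);print(round(m["p"],2),xs.min(),xs.max(),ys.min(),ys.max())
```

```text
t 20.18 q [ 10.3  25.3 -35.8 101.   17.2  58.7  37.9] tcp [563.4 141.1 220.2] G [563.2 141.1 239.2] head -20.3 tilt 0.5 F [ 0.2  0.5 -0.2] w 0.998
row x 0.302 y -0.008 z 0.100 ax 0.001 ay -0.693 az -0.005 mm 79 deg 42
side [([556.0, 136.0, 31.0], 0.84), ([645.0, -371.0, 33.0], 0.82), ([553.0, -497.0, 34.0], 0.7)]
top [([659.0, -368.0, 4.0], 0.9), ([553.0, -498.0, 14.0], 0.72)]
[214.28428581 176.68266305]
[213.45394739 174.07704295]
[215.13507006 179.35244264]
0.86 333 380 279 377
0.65 329 367 229 314
0.63 205 227 174 223
```

{"fn": "step_arm", "kwargs": {"rows": [{"x": 0.1,"y": 0,"z": 0,"ax": 0,"ay": -0.17,"az": 0},{"x": 0.2,"y": 0,"z": 0,"ax": 0,"ay": -0.34,"az": 0},{"x": 0.3,"y": 0,"z": 0.03,"ax": 0,"ay": -0.51,"az": 0},{"x": 0.3,"y": 0,"z": 0.07,"ax": 0,"ay": -0.69,"az": 0},{"x": 0.3,"y": 0,"z": 0.1,"ax": 0,"ay": -0.69,"az": 0},{"x": 0.3,"y": 0,"z": 0.1,"ax": 0,"ay": -0.69,"az": 0}]}}

```text
t: 21.18
eef_pos: [488.3, 166.4, 188.3]
ee_rot: [-179.7, 41.3, 160.2]
force: [0.0, -0.3, 0.6]
width: 1.002
```

Run:
```python
from h import *
st();go([562,140,105],-20.3,42)
```

```text
t 21.18 q [-20.2  14.7 -26.2 132.   76.4  44.6 -37.1] tcp [488.3 166.4 188.3] G [476.5 170.8 202.6] head -20.0 tilt 41.3 F [ 0.  -0.3  0.6] w 1.002
row x -0.016 y 0.003 z 0.533 ax 0.000 ay -0.012 az 0.007 mm 133 deg 1
```

{"fn": "step_arm", "kwargs": {"rows": [{"x": -0.01,"y": 0,"z": 0.18,"ax": 0,"ay": -0.01,"az": 0},{"x": -0.015,"y": 0,"z": 0.36,"ax": 0,"ay": -0.01,"az": 0},{"x": -0.015,"y": 0,"z": 0.48,"ax": 0,"ay": -0.01,"az": 0},{"x": -0.015,"y": 0,"z": 0.535,"ax": 0,"ay": -0.01,"az": 0},{"x": -0.015,"y": 0,"z": 0.535,"ax": 0,"ay": -0.01,"az": 0},{"x": -0.015,"y": 0,"z": 0.535,"ax": 0,"ay": -0.01,"az": 0}]}}

```text
t: 21.92
eef_pos: [573.4, 135.6, 90.9]
ee_rot: [-179.7, 41.9, 160.3]
force: [0.1, -0.3, -0.4]
width: 0.997
```

{"fn": "step_arm", "kwargs": {"rows": [{"x": 0,"y": 0,"z": 0,"ax": 0,"ay": 0,"az": 0},{"x": 0,"y": 0,"z": 0,"ax": 0,"ay": 0,"az": 0},{"x": 0,"y": 0,"z": 0,"ax": 0,"ay": 0,"az": 0},{"x": 0,"y": 0,"z": 0,"ax": 0,"ay": 0,"az": 0},{"x": 0,"y": 0,"z": 0,"ax": 0,"ay": 0,"az": 0}], "jaw": 1}}

```text
t: 22.55
eef_pos: [573.7, 136.1, 91.9]
ee_rot: [-179.8, 42.0, 160.3]
force: [-3.3, 0.2, 6.2]
width: 0.471
```

Run:
```python
from h import *
st();go([562,140,255],-20,41.5);go([590,-3,190],-15,41.5)
```

```text
t 22.55 q [-17.2  30.5 -18.9 128.  100.   41.6 -52.4] tcp [573.7 136.1  91.9] G [561.8 140.4 106. ] head -19.9 tilt 42.0 F [-3.3  0.2  6.2] w 0.471
row x -0.399 y -0.003 z -0.442 ax -0.001 ay 0.009 az 0.003 mm 149 deg 1
row x -0.447 y -0.498 z -0.047 ax -0.057 ay 0.008 az -0.059 mm 168 deg 5
```

Run:
```python
from h import *
import cv2
a=cv2.imread("pics/s10.png").astype(int);b=cv2.imread("pics/side0.png").astype(int)
d=np.abs(a-b).max(2)[112:180,255:290]
for i in range(0,68,2):print(112+i,"".join("#" if v>30 else "+" if v>15 else "." for v in d[i]))
# model
mid=np.array([688,-3,275.])
for dx,dy in((0,0),(0,5),(-5,0)):
  for o in((-19,57),(19,62),(0,81),(0,0),(17,-57),(-17,-62),(0,-81)):print((dx,dy),o,np.round(proj("side",mid+[o[0]+dx,dy,o[1]]),1),end=" ")
  print()
```

```text
112 ...................................
114 ...................................
116 ...................................
118 ...................................
120 ...................####+...........
122 ...............+........++.........
124 ..............###+.................
126 ..............++...................
128 ...................................
130 ..............+....................
132 ..............+++..................
134 ...............++..................
136 ...............+++.................
138 ...............+++.................
140 ...............+#+.................
142 ...............###+................
144 ...............+##+................
146 ................##+................
148 ................##+................
150 ................##+................
152 .................#.................
154 .................#.................
156 ...................................
158 ...................................
160 ...................................
162 ...................................
164 ...................................
166 ................
[... 199 characters left out ...]
....................
178 ...................................
(0, 0) (-19, 57) [268.9 130. ] (0, 0) (19, 62) [280.2 125.5] (0, 0) (0, 81) [274.7 120.3] (0, 0) (0, 0) [274.3 147.4] (0, 0) (17, -57) [278.8 163.9] (0, 0) (-17, -62) [269.3 168.3] (0, 0) (0, -81) [274.  172.6] 
(0, 5) (-19, 57) [267.9 129.5] (0, 5) (19, 62) [279.1 124.9] (0, 5) (0, 81) [273.6 119.8] (0, 5) (0, 0) [273.3 146.8] (0, 5) (17, -57) [277.8 163.2] (0, 5) (-17, -62) [268.3 167.7] (0, 5) (0, -81) [273. 172.] 
(-5, 0) (-19, 57) [267.4 130.4] (-5, 0) (19, 62) [278.7 125.8] (-5, 0) (0, 81) [273.2 120.7] (-5, 0) (0, 0) [272.9 147.8] (-5, 0) (17, -57) [277.4 164.3] (-5, 0) (-17, -62) [267.9 168.8] (-5, 0) (0, -81) [272.6 173. ]
```

{"fn": "step_arm", "kwargs": {"rows": [{"x": -0.1,"y": 0,"z": -0.11,"ax": 0,"ay": 0,"az": 0},{"x": -0.22,"y": 0,"z": -0.24,"ax": 0,"ay": 0,"az": 0},{"x": -0.33,"y": 0,"z": -0.37,"ax": 0,"ay": 0,"az": 0},{"x": -0.4,"y": 0,"z": -0.44,"ax": 0,"ay": 0,"az": 0},{"x": -0.4,"y": 0,"z": -0.44,"ax": 0,"ay": 0,"az": 0}]}}

```text
t: 23.18
eef_pos: [575.1, 136.5, 242.4]
ee_rot: [-180.0, 42.2, 160.1]
force: [0.7, 0.3, -1.0]
width: 0.468
```

Run:
```python
from h import *
st();go([585,60,235],-14,42);go([590,-3,195],-8,42)
from t import *
q=np.array(env.read_state()["q"])
run(0,[([585,60,235],-14,42),([590,-3,195],-8,42),([640,-3,184],-8,42),([673,-3,184],-8,42),([673,-3,152],-8,42),([673,-3,152],0,42)],q)
```

```text
t 23.18 q [-14.   13.1 -21.4 123.7  71.4  39.9 -20. ] tcp [575.1 136.5 242.4] G [563.1 140.8 256.5] head -19.9 tilt 42.2 F [ 0.7  0.3 -1. ] w 0.468
row x -0.085 y -0.269 z 0.193 ax -0.067 ay 0.003 az -0.073 mm 85 deg 6
row x -0.054 y -0.494 z 0.381 ax -0.134 ay 0.003 az -0.147 mm 157 deg 12
([585, 60, 235], -14, 42) 0.03 [  1.1  13.4 -23.1 127.1  84.   27.1 -17.7]
([590, -3, 195], -8, 42) 1.68 [ 14.9  17.4 -26.8 128.9 104.   19.6 -24. ]
([640, -3, 184], -8, 42) 0.00 [ 13.9  22.7 -24.7 124.3 111.6  19.6 -29.2]
([673, -3, 184], -8, 42) 0.00 [ 12.3  25.  -22.8 120.1 107.3  18.8 -24.1]
([673, -3, 152], -8, 42) 1.00 [ 12.   28.3 -22.8 119.8 111.1  20.4 -27.7]
([673, -3, 152], 0, 42) 0.05 [ 21.6  30.  -30.4 120.6 124.5  17.6 -29.8]
```

Feasible all along. Go.

{"fn": "step_arm", "kwargs": {"rows": [{"x": -0.03,"y": -0.09,"z": 0.06,"ax": -0.02,"ay": 0,"az": -0.02},{"x": -0.06,"y": -0.18,"z": 0.13,"ax": -0.04,"ay": 0,"az": -0.05},{"x": -0.085,"y": -0.27,"z": 0.19,"ax": -0.07,"ay": 0,"az": -0.07},{"x": -0.075,"y": -0.35,"z": 0.25,"ax": -0.09,"ay": 0,"az": -0.1},{"x": -0.065,"y": -0.43,"z": 0.32,"ax": -0.11,"ay": 0,"az": -0.12},{"x": -0.055,"y": -0.495,"z": 0.38,"ax": -0.13,"ay": 0,"az": -0.15},{"x": -0.055,"y": -0.495,"z": 0.38,"ax": -0.13,"ay": 0,"az": -0.15},{"x": -0.055,"y": -0.495,"z": 0.38,"ax": -0.13,"ay": 0,"az": -0.15}]}}

```text
t: 24.18
eef_pos: [601.9, -4.2, 180.3]
ee_rot: [-179.7, 42.0, 172.2]
force: [0.0, 0.5, -0.9]
width: 0.47
```

Run:
```python
from h import *
import cv2
st();go([625,-3,186],-6,42)
a=env.get_image("side");cv2.imwrite("pics/s11.png",a)
im=cv2.convertScaleAbs(cv2.resize(a[100:200,205:305],(600,600),interpolation=cv2.INTER_CUBIC),alpha=1.4)
T=lambda p:tuple(((proj("side",np.array(p,float))-[205,100]+.5)*6).astype(int).tolist())
for p in([674,-3,214],[657,-3,216],[688,-3,345]):cv2.circle(im,T(p),3,(0,0,255),-1)
G=np.array(env.read_state()["eef_pos"])-19*Ro.from_euler("xyz",env.read_state()["ee_rot"],degrees=True).as_matrix()[:,2]
cv2.circle(im,T(G+[0,0,49]),3,(0,255,0),-1)
cv2.imwrite("pics/m11.png",im)
```

```text
t 24.18 q [  3.6  15.9 -13.6 131.  117.5  16.5 -39. ] tcp [601.9  -4.2 180.3] G [589.3  -2.4 194.4] head -8.0 tilt 42.0 F [ 0.   0.5 -0.9] w 0.470
row x -0.083 y 0.020 z 0.120 ax -0.025 ay 0.000 az -0.022 mm 37 deg 2
```

View pics/m11.png

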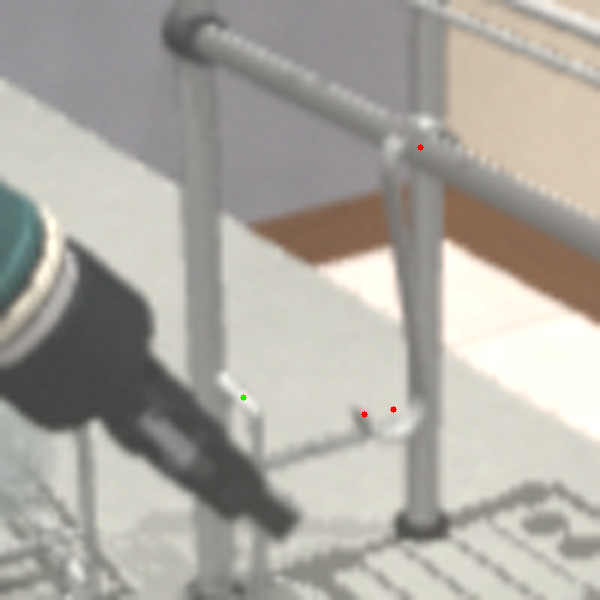

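Run:
```python
from h import *
go([630,-3,188],-7,42);go([673,-3,185],-6,42)
```

```text
row x -0.101 y 0.019 z 0.128 ax -0.014 ay 0.001 az -0.009 mm 41 deg 1
row x -0.219 y 0.044 z 0.251 ax -0.025 ay 0.001 az -0.022 mm 84 deg 2
```

{"fn": "step_arm", "kwargs": {"rows": [{"x": -0.05,"y": 0.01,"z": 0.07,"ax": -0.01,"ay": 0,"az": 0},{"x": -0.1,"y": 0.02,"z": 0.13,"ax": -0.01,"ay": 0,"az": -0.01},{"x": -0.15,"y": 0.03,"z": 0.18,"ax": -0.02,"ay": 0,"az": -0.02},{"x": -0.19,"y": 0.04,"z": 0.22,"ax": -0.025,"ay": 0,"az": -0.02},{"x": -0.22,"y": 0.045,"z": 0.25,"ax": -0.025,"ay": 0,"az": -0.02},{"x": -0.22,"y": 0.045,"z": 0.25,"ax": -0.025,"ay": 0,"az": -0.02}]}}

```text
t: 24.98
eef_pos: [686.2, -4.0, 171.4]
ee_rot: [179.9, 42.1, 173.8]
force: [-0.7, -0.2, -1.3]
width: 0.471
```

Run:
```python
from h import *
st();go([673,-3,158],-5,42);go([673,-3,150],-5,42)
```

```text
t 24.98 q [  2.4  23.2 -10.1 121.  116.   12.9 -33.7] tcp [686.2  -4.  171.4] G [673.5  -2.6 185.5] head -6.1 tilt 42.1 F [-0.7 -0.2 -1.3] w 0.471
row x 0.075 y -0.001 z 0.080 ax -0.011 ay 0.001 az -0.014 mm 28 deg 1
row x 0.097 y -0.001 z 0.104 ax -0.011 ay 0.001 az -0.014 mm 36 deg 1
```

{"fn": "step_arm", "kwargs": {"rows": [{"x": 0.03,"y": 0,"z": 0.03,"ax": 0,"ay": 0,"az": 0},{"x": 0.055,"y": 0,"z": 0.06,"ax": 0,"ay": 0,"az": 0},{"x": 0.08,"y": 0,"z": 0.085,"ax": 0,"ay": 0,"az": 0},{"x": 0.085,"y": 0,"z": 0.092,"ax": 0,"ay": 0,"az": 0},{"x": 0.085,"y": 0,"z": 0.092,"ax": 0,"ay": 0,"az": 0}]}}

```text
t: 25.6
eef_pos: [685.7, -4.0, 140.2]
ee_rot: [179.9, 42.1, 173.8]
force: [-0.4, -0.0, -2.7]
width: 0.467
```

Run:
```python
from h import *
import cv2
st()
a=env.get_image("side");cv2.imwrite("pics/s12.png",a)
cv2.imwrite("pics/m12.png",cv2.convertScaleAbs(cv2.resize(a[100:200,205:305],(600,600),interpolation=cv2.INTER_CUBIC),alpha=1.4))
```

```text
t 25.60 q [  7.4  27.2 -16.1 121.5 124.8  17.3 -40.9] tcp [685.7  -4.  140.2] G [673.   -2.6 154.3] head -6.1 tilt 42.1 F [-0.4 -0.  -2.7] w 0.467
```

View pics/m12.png

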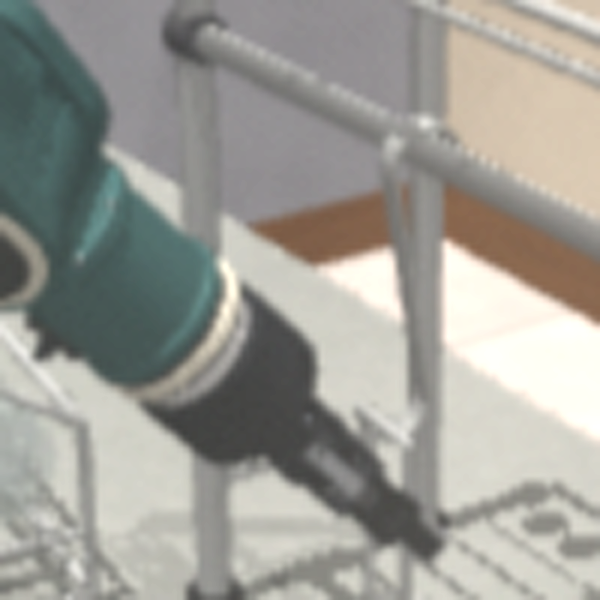

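{"fn": "step_arm", "kwargs": {"rows": [{"x": 0.005,"y": 0,"z": 0.006,"ax": 0,"ay": 0,"az": 0},{"x": 0.01,"y": 0,"z": 0.011,"ax": 0,"ay": 0,"az": 0},{"x": 0.01,"y": 0,"z": 0.011,"ax": 0,"ay": 0,"az": 0}]}}

```text
t: 26.02
eef_pos: [687.7, -4.2, 138.9]
ee_rot: [179.9, 42.4, 173.8]
force: [0.1, -0.2, 5.8]
width: 0.474
```

Run:
```python
from h import *
st()
```

```text
t 26.02 q [  7.8  27.6 -16.6 121.4 125.6  17.9 -41.6] tcp [687.7  -4.2 138.9] G [675.   -2.8 153. ] head -6.1 tilt 42.4 F [ 0.1 -0.2  5.8] w 0.474
```

{"fn": "step_arm", "kwargs": {"rows": [{"x": 0,"y": 0,"z": 0,"ax": 0,"ay": 0,"az": 0},{"x": 0,"y": 0,"z": 0,"ax": 0,"ay": 0,"az": 0},{"x": 0,"y": 0,"z": 0,"ax": 0,"ay": 0,"az": 0},{"x": 0,"y": 0,"z": 0,"ax": 0,"ay": 0,"az": 0},{"x": 0,"y": 0,"z": 0,"ax": 0,"ay": 0,"az": 0},{"x": 0,"y": 0,"z": 0,"ax": 0,"ay": 0,"az": 0},{"x": 0,"y": 0,"z": -0.08,"ax": 0,"ay": 0,"az": 0},{"x": 0,"y": 0,"z": -0.2,"ax": 0,"ay": 0,"az": 0},{"x": 0,"y": 0,"z": -0.35,"ax": 0,"ay": 0,"az": 0},{"x": 0,"y": 0,"z": -0.5,"ax": 0,"ay": 0,"az": 0},{"x": 0,"y": 0,"z": -0.6,"ax": 0,"ay": 0,"az": 0},{"x": 0,"y": 0,"z": -0.6,"ax": 0,"ay": 0,"az": 0}], "jaw": -1}}

```text
t: 27.52
eef_pos: [587.1, 7.0, 251.7]
ee_rot: [179.8, 42.6, 173.8]
force: [0.5, -1.0, 0.2]
width: 1.002
```

Run:
```python
from h import *
import cv2
st()
a=env.get_image("side");t=env.get_image("top");cv2.imwrite("pics/s13.png",a)
c=lambda im,x,y,w=100,h=150:cv2.resize(im[y:y+h,x:x+w],(400,600),interpolation=cv2.INTER_CUBIC)
cv2.imwrite("pics/m13.png",cv2.convertScaleAbs(np.hstack([c(a,215,105),c(t,190,100)]),alpha=1.3))
```

```text
t 27.52 q [ -5.5   5.7  -4.2 130.7  79.1  11.   -0.5] tcp [587.1   7.  251.7] G [574.3   8.4 265.7] head -6.1 tilt 42.6 F [ 0.5 -1.   0.2] w 1.002
```

View pics/m13.png

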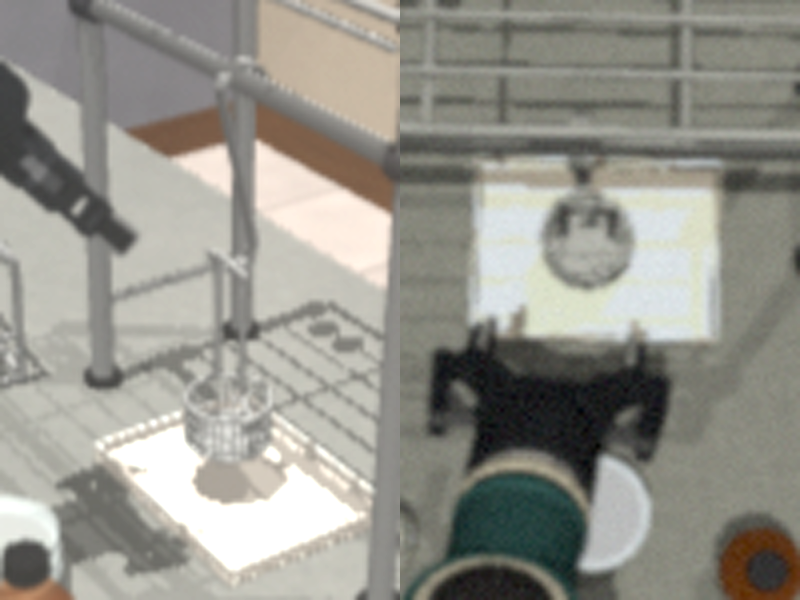

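{"fn": "step_arm", "kwargs": {"rows": [{"x": 0,"y": 0,"z": -0.15,"ax": 0,"ay": 0,"az": 0},{"x": 0,"y": 0,"z": -0.15,"ax": 0,"ay": 0,"az": 0},{"x": 0,"y": 0,"z": -0.15,"ax": 0,"ay": 0,"az": 0},{"x": 0,"y": 0,"z": -0.15,"ax": 0,"ay": 0,"az": 0},{"x": 0,"y": 0,"z": -0.15,"ax": 0,"ay": 0,"az": 0},{"x": 0,"y": 0,"z": -0.15,"ax": 0,"ay": 0,"az": 0},{"x": 0,"y": 0,"z": -0.15,"ax": 0,"ay": 0,"az": 0},{"x": 0,"y": 0,"z": -0.15,"ax": 0,"ay": 0,"az": 0}]}}

```text
t: 28.62
eef_pos: [562.3, 9.3, 277.5]
ee_rot: [179.9, 42.4, 173.9]
force: [0.4, -0.3, -0.8]
width: 0.994
```

Run:
```python
from h import *
import cv2
st()
f=[cv2.imread("pics/s13.png").astype(int)]
for i in range(6):f.append(env.get_image("side").astype(int))
r=(slice(115,225),slice(257,290))
r=(slice(120,225),slice(255,290))
print([int((np.abs(f[-1]-x).max(2)[r]>25).sum()) for x in f])
for l in("dish_stack","amber_bottle","sample_jar"):print(l,[np.round(d["position"]).tolist() for d in env.search_frame("side",l)[:1]])
```

```text
t 28.62 q [ -4.3   0.6  -6.2 131.7  60.2  12.9  18. ] tcp [562.3   9.3 277.5] G [549.5  10.6 291.5] head -6.1 tilt 42.4 F [ 0.4 -0.3 -0.8] w 0.994
[58, 43, 41, 27, 26, 11, 0]
dish_stack [[461.0, -13.0, 45.0]]
amber_bottle [[418.0, -159.0, 75.0]]
sample_jar [[447.0, 134.0, 48.0]]
```

{"fn": "step_arm", "kwargs": {"rows": [{"x": 0,"y": 0,"z": 0,"ax": 0,"ay": 0,"az": 0},{"x": 0,"y": 0,"z": 0,"ax": 0,"ay": 0,"az": 0},{"x": 0,"y": 0,"z": 0,"ax": 0,"ay": 0,"az": 0},{"x": 0,"y": 0,"z": 0,"ax": 0,"ay": 0,"az": 0},{"x": 0,"y": 0,"z": 0,"ax": 0,"ay": 0,"az": 0},{"x": 0,"y": 0,"z": 0,"ax": 0,"ay": 0,"az": 0},{"x": 0,"y": 0,"z": 0,"ax": 0,"ay": 0,"az": 0},{"x": 0,"y": 0,"z": 0,"ax": 0,"ay": 0,"az": 0},{"x": 0,"y": 0,"z": 0,"ax": 0,"ay": 0,"az": 0},{"x": 0,"y": 0,"z": 0,"ax": 0,"ay": 0,"az": 0},{"x": 0,"y": 0,"z": 0,"ax": 0,"ay": 0,"az": 0},{"x": 0,"y": 0,"z": 0,"ax": 0,"ay": 0,"az": 0}]}}

```text
t: 30.58
eef_pos: [562.3, 9.2, 277.6]
ee_rot: [179.9, 42.4, 173.9]
force: [0.1, -0.4, 0.0]
width: 0.998
```

{"fn": "step_arm", "kwargs": {"rows": [{"x": 0,"y": 0,"z": 0,"ax": 0,"ay": 0,"az": 0},{"x": 0,"y": 0,"z": 0,"ax": 0,"ay": 0,"az": 0},{"x": 0,"y": 0,"z": 0,"ax": 0,"ay": 0,"az": 0},{"x": 0,"y": 0,"z": 0,"ax": 0,"ay": 0,"az": 0},{"x": 0,"y": 0,"z": 0,"ax": 0,"ay": 0,"az": 0},{"x": 0,"y": 0,"z": 0,"ax": 0,"ay": 0,"az": 0},{"x": 0,"y": 0,"z": 0,"ax": 0,"ay": 0,"az": 0},{"x": 0,"y": 0,"z": 0,"ax": 0,"ay": 0,"az": 0},{"x": 0,"y": 0,"z": 0,"ax": 0,"ay": 0,"az": 0},{"x": 0,"y": 0,"z": 0,"ax": 0,"ay": 0,"az": 0},{"x": 0,"y": 0,"z": 0,"ax": 0,"ay": 0,"az": 0},{"x": 0,"y": 0,"z": 0,"ax": 0,"ay": 0,"az": 0}]}}

```text
t: 32.08
eef_pos: [562.3, 9.2, 277.6]
ee_rot: [179.9, 42.4, 173.9]
force: [-0.1, 0.7, -0.1]
width: 1.002
```

{"fn": "step_arm", "kwargs": {"rows": [{"x": 0,"y": 0,"z": 0,"ax": 0,"ay": 0,"az": 0},{"x": 0,"y": 0,"z": 0,"ax": 0,"ay": 0,"az": 0},{"x": 0,"y": 0,"z": 0,"ax": 0,"ay": 0,"az": 0},{"x": 0,"y": 0,"z": 0,"ax": 0,"ay": 0,"az": 0},{"x": 0,"y": 0,"z": 0,"ax": 0,"ay": 0,"az": 0},{"x": 0,"y": 0,"z": 0,"ax": 0,"ay": 0,"az": 0},{"x": 0,"y": 0,"z": 0,"ax": 0,"ay": 0,"az": 0},{"x": 0,"y": 0,"z": 0,"ax": 0,"ay": 0,"az": 0},{"x": 0,"y": 0,"z": 0,"ax": 0,"ay": 0,"az": 0},{"x": 0,"y": 0,"z": 0,"ax": 0,"ay": 0,"az": 0},{"x": 0,"y": 0,"z": 0,"ax": 0,"ay": 0,"az": 0},{"x": 0,"y": 0,"z": 0,"ax": 0,"ay": 0,"az": 0}]}}

```text
t: 33.58
eef_pos: [562.3, 9.2, 277.6]
ee_rot: [179.9, 42.4, 173.9]
force: [-0.1, -1.2, 0.3]
width: 1.001
```

Run:
```python
from h import *
import cv2
f=[env.get_image("side").astype(int) for i in range(16)]
r=(slice(120,225),slice(255,290));r2=(slice(240,345),slice(150,185))
print(env.read_state()["t"],[int((np.abs(f[0]-x).max(2)[r]>25).sum()) for x in f],"static ref",[int((np.abs(f[0]-x).max(2)[r2]>25).sum()) for x in f[::5]])
cv2.imwrite("pics/s14.png",f[-1])
```

```text
34.375 [0, 0, 0, 0, 0, 0, 0, 0, 0, 0, 0, 0, 0, 0, 0, 0] static ref [0, 0, 0, 0][ WARN:0@63.547] global loadsave.cpp:1063 imwrite_ Unsupported depth image for selected encoder is fallbacked to CV_8U.
```

Perfectly still. Handing in.

```bash
python3 -c "
from bench import env
print(env.sign_off())"
```

```text
the job is handed in; nothing more can be done
None
```

The basket now hangs by its handle in the hook's lower curl, over the middle of the drip tray, and I've handed the job in at about 34 s of the 72 s allowed.

**What I did**
- I took the S-hook off the drainer's front bar and seated it on the rail at about y = -3 mm. It then hung there by itself, leaning about 6°.
- I picked up the smallest of the three baskets. I set it down once, on free bench about 115 mm from the sample jar, to re-grip it with the tool tilted about 42° so the gripper body would clear the hook.
- I lowered the handle's bar into the curl until it touched at about 6 N, released it and backed the arm away.

**Last checks**
- **Stillness:** the basket was still swinging slightly just after release, so I waited about 5 s. After that, 16 side-camera frames over 0.8 s showed no change. That picture was checked by pixel difference only and not viewed.
- **Position:** the last picture I viewed, just after release, showed the hook over the rail and the basket clear of the tray.
- **Bystanders:** after the hang, the detector put the dish stack, bottle and jar within about 4 mm of their first readings, which is about its accuracy.
- **Forces:** no reading between moves was above about 8 N at the wrist.
- **Disagreement:** the hook's lower end hung about 14 mm nearer the robot than the nominal geometry. I measured this and aimed for where it really was.
- **Picture budget:** I viewed 14 pictures, four over the budget of 10.

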